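Weigh a pot of bulbs on the shed's even-arm balance

ROBOT

A 7-joint arm with a two-finger parallel gripper is mounted at the origin on the work surface. World frame = base frame: x ahead of the robot, y to its left, z up, the work surface at z = 0. Lengths are in m, angles in rad, forces in N, time in s.
With the tool pointing down it reaches from about 0.35 to 0.9 m from the base axis. Payload 8.1 kg.
Tool frame: the origin (TCP) lies at the very end of the fingers, on their centre line; the grasp point (between the pads) lies 19 mm behind it; z points along the fingers, y is the direction in which the jaws open and shut (so a half turn about z gives the same grasp; the last joint's range is limited). The gripper opens to 92 mm and grips with 3 to 60 N. Pads are 19 mm wide; open, the fingers measure 130 mm over their backs; the gripper's body (75 mm by 190 mm) begins 47 mm behind the grasp point.
Start: joints at [1.14, 0.434, 0.025, 1.573, -0.012, 1.134, -0.075], TCP at [0.201, -0.592, 0.227] pointing down, gripper open.
Joint ranges: [-2.62, 2.62], [-0.44, 2.09], [-1.27, 1.32], [0.08, 2.57], [-1.32, 4.46], [0.12, 2], [-2.74, 2.74]. Speed limits (rad/s): [2.22, 2.22, 3.01, 3.01, 3.14, 3.14, 3.14].

INTERFACE

Orientations are given as a rotation vector (axis times angle).
In Python, from cell import observe, get_image, sign_off gives the robot as it stands.
- The arm moves only by the tool arm_command, never from a script. Its argument "deltas" is a list of rows, each an object with "xyz": the shift along the tool's x, y, z in cm, a list of three; "turn": the turn about the tool's z in degrees; "jaw": the closure in counts, from 0 (fully open) to 255 (shut). A call has 1 to 5 rows; each row is the pose to reach, as a shift and turn from the pose measured when the call began, along the tool's axes at that moment; what a row does not reach only later rows make up. A row lasts 1/12 s, in which the tool goes at most 41.7 mm and 7.16 degrees, less where a joint would pass 70% of its speed; a pose out of reach is approached as far as the arm can. A call with a gripper value outside its range is refused whole. The fingers move at their own pace and stop on an object; "force" is the grip in N (left out, the last holds). Time passes only in rows, so rows that repeat a pose let the fingers close. It gives the time, the measured TCP pose, the force and the opening at its end, in the units of the state.
- observe(): the state, without advancing time (a new reading comes with each control period).
- get_image(name): name is "scene" or "top" or "wrist"; returns a dict with "frame" (480x640x3 uint8, red, green, blue), "depth" (480x640 float32, m along the optical axis (not along the pixel's ray), 0 where there is no reading), "camera_matrix" (3x3 intrinsics, pixels), "cam_to_world" (4x4, takes a point from camera to world coordinates). Camera axes: x right, y up, looking along -z (the intrinsics and any distortion apply to the point x, -y, -z); pixel columns grow to the right and rows downward; lengths in m; the calibration is good to about 2 mm. A picture is of the moment at which its call begins.
- sign_off(): hands the job in, once; it reports no verdict.
The state is a dict: "clock": time; "joints": joint angles; "dq": joint speeds; "joint_efforts": joint torques, N m; "position": TCP position; "ee_rot": TCP orientation; "force": force on the tool from outside, world axes, zero at the start; "ft_torque": the same for the moment, N m; "width": opening from 0.0 (shut) to 1.0 (fully open).
Only numpy, scipy, OpenCV 4.12 (cv2) and the standard library are available. Lean on these libraries where they do the work, as an engineer would, in place of code of your own. Each camera call takes 0.05 s, during which the arm holds its last target.

TASK

Balance the pot of bulbs that stands on the scale: thread the big iron disc over the spindle of the weight plate until it lies flat, add the small disc on top of it if the poise cannot make up the rest (else it stays on the bench), then nudge the poise along its bar until the beam floats free and level. Lower the discs gently and never lean on the plate, move the poise with a light push of one finger instead of pinching it, and leave the pot and the other things on the bench undisturbed.

Things in the scene. Friction and masses are not known exactly. Their poses are not given: they have to be found in the camera images.
- balance: Green cast-iron even-arm balance, body 150 x 330 mm, fixed to the bench; origin at the centre of its underside. y axis: from weight plate (y -120 mm, right) to load plate (y +120 mm, left); x axis: away from the poise bar. Plates ride, always horizontal, on the ends of a beam that swings on a knife edge 55 mm above the bench. A sight arch, 14 x 54 mm, 180 mm high, stands between the plates.
- beam (a joint): Tilt of the beam, rad: 0 level; -0.1 stop with load plate down (start), +0.1 stop with weight plate down; each plate moves 12 mm up or down from level. Restoring torque 0.25 N m per rad: 1 mm of poise travel tilts it 0.0078 rad. Damped, settles in 2 s. Any touch disturbs it: true only when nothing touches the balance.
- pointer_tip (a point): Tip of the steel needle fixed to the beam, 94 mm above the knife edge, seen in the sight arch; swings to the left and right (+y and -y of the balance). Beam level: it stands exactly under index.
- index (a point): Lower tip of the fixed index needle that hangs from the top of the sight arch, 151 mm above the bench, in the middle of the balance.
- plate_top (a point): Centre of the top face of the round steel weight plate (110 mm across, 4.5 mm thick), at the foot of the spindle; 100 mm above the bench when the beam is level, 112 mm at the start.
- spindle_tip (a point): Tip of the upright steel spindle in the middle of the weight plate: 11 mm across (the discs' holes have 1 mm play on it), 42 mm high above the plate, flat-ended with only the edge broken (0.5 mm): a disc set down more than about 1 mm off its axis catches on the end. It sinks with the plate when pressed: the plate's stop is 24 mm below where it starts.
- big_weight: Dark iron disc weight, 400 g, 64 mm across, 18 mm thick, with a 12 mm hole through its middle; lies flat on the bench. Origin at the centre of its underside, z along the hole.
- small_weight: Dark iron disc weight, 200 g, 52 mm across, 14 mm thick, with a 12 mm hole through its middle; lies flat on the bench. Origin at the centre of its underside, z along the hole.
- poise (a joint): Travel of the poise along its bar, m: 0 home at the load end, 0.16 at the weight end; starts at 0 to 0.04. Slides with 1.5 N, stays where left. Level when pot mass x 0.12 m = mass of discs on the weight plate x 0.12 m + 0.2 kg x this travel; full travel so counts as 267 g on the weight plate. Without discs, the weight plate yields to a push down of the rest of the pot's weight.
- poise_tab (a point): Top centre of the poise's upright finger tab: 20 mm (x) x 10 mm (y, along the bar), standing 29 mm above the poise's block (24 x 30 x 26 mm). The bar is parallel to the balance's y axis, 115 mm from its middle towards the robot. Top 127 mm above the bench when level, up to 9 mm higher or lower with the beam.
- bulb_pot: Terracotta flower pot full of bulbs, 92 mm across, 95 mm high, standing on the load plate; mass not known, between 500 and 860 g. Origin at the centre of its underside.
- feed_bottle: White plant-feed bottle, 68 mm across, 190 mm high, standing on the bench; bystander. Origin at the centre of its underside.
- pot_stack: Two nested empty terracotta pots, 84 mm across, 86 mm high, standing on the bench; bystander. Origin at the centre of its underside.
- trowel: Hand trowel lying on the bench, 270 mm long, up to 65 mm wide, 30 mm high; bystander. Origin about its middle, handle to its -x.
Not all that is in view belongs to the job. What is shaped like the bulb_pot but green or purple is not meant.

How it is judged:
On the way:
1. the big weight is threaded over the spindle and lies flat (horizontal distance between big_weight and plate_top below 0.004 m and z of big_weight in the frame of plate_top below 0.017 m and angle between big_weight's own z axis and vertical below 0.06 rad), for 0.2 s.
At the end, for the whole second after the job is handed in: The beam floats at rest within 0.025 rad of level (needle within 2.3 mm of the index); the big disc lies flat round the spindle, within 4 mm of its axis; the small disc too, or flat on the bench clear of the balance; the pot stands upright on the load plate (all of step 1 and value of joint beam between -0.025 and 0.025 rad and velocity of joint beam between -0.03 and 0.03 rad/s and ((horizontal distance between small_weight and plate_top below 0.004 m and z of small_weight in the frame of plate_top below 0.021 m and angle between small_weight's own z axis and vertical below 0.06 rad) or (height (world z) of small_weight below 0.006 m and contact force between small_weight and balance below 0.1 N)) and horizontal distance between bulb_pot and balance below 0.16 m and height (world z) of bulb_pot above 0.08 m and angle between bulb_pot's own z axis and vertical below 0.06 rad and contact force between bulb_pot and balance above 3 N); the robot touches nothing.
It fails at once if a disc weight is pressed or dropped on the balance with more than 20 N (contact force between any of big_weight, small_weight and balance above 20 N).
It fails at once if the robot pushes or squeezes a part of the balance with more than 15 N (contact force between any of the fingers, the arm and balance above 15 N).
It fails at once if the pot is touched by the robot, slid or tipped (angle between bulb_pot's own z axis and vertical above 0.15 rad or distance of bulb_pot from where it was at the start of the episode above 0.035 m or contact force between any of the arm, the fingers and bulb_pot above 0.5 N).
It fails at once if a bystander is moved (distance of any of feed_bottle, pot_stack from where it was at the start of the episode above 0.01 m or distance of trowel from where it was at the start of the episode above 0.015 m).
It also fails if it takes over 72 s, if anything falls off the work surface, if the arm or the gripper's body presses on something with over 40 N, if the wrist force passes 120 N, or if a joint passes its speed limit or range.

## Working session

There is one attempt and no reset: what is moved stays moved. The work goes in short steps, Python scripts to look and compute and a tool call to move; the robot and the scene stay as the last step left them, time stands still between calls to the robot, and variables do not carry over. Pictures are saved under pics/ and viewed, and the job is handed in when it is done.

Besides the shell and the picture viewer there is one more tool, called after ">>>" in YAML: its name, and indented under it one key for each argument. arm_command: Moves the arm, as the interface text tells. Its arguments: {"type":"object","properties":{"deltas":{"type":"array","items":{"type":"object","properties":{"xyz":{"type":"array","items":{"type":"number"}},"turn":{"type":"number"},"jaw":{"type":"number"}}}},"force":{"type":"number"}},"required":["deltas"]}

```bash
ls; mkdir -p pics; cat > h.py <<'E'
import numpy as np, cv2
from cell import observe, get_image, sign_off
from scipy.spatial.transform import Rotation as R
def snap(name,out):
    d=get_image(name); cv2.imwrite('pics/'+out+'.png',cv2.cvtColor(d['frame'],cv2.COLOR_RGB2BGR))
    np.savez('pics/'+out+'.npz',**d); return d
def load(out): return dict(np.load('pics/'+out+'.npz'))
def ray(d,u,v):
    K=d['camera_matrix'];T=d['cam_to_world']
    p=np.array([(u-K[0,2])/K[0,0],-(v-K[1,2])/K[1,1],-1.0])
    return T[:3,3],T[:3,:3]@p
def onplane(d,u,v,z):
    o,r=ray(d,u,v); return o+r*(z-o[2])/r[2]
def pt(d,u,v):
    o,r=ray(d,u,v); return o+r*d['depth'][int(round(v)),int(round(u))]
def cloud(d):
    K=d['camera_matrix'];T=d['cam_to_world'];z=d['depth']
    v,u=np.mgrid[0:z.shape[0],0:z.shape[1]]
    P=np.stack([(u-K[0,2])/K[0,0]*z,-(v-K[1,2])/K[1,1]*z,-z],-1)
    return P@T[:3,:3].T+T[:3,3]
def proj(d,p):
    T=d['cam_to_world'];K=d['camera_matrix'];q=T[:3,:3].T@(np.array(p)-T[:3,3])
    return K[0,0]*q[0]/-q[2]+K[0,2], K[1,1]*(-q[1])/-q[2]+K[1,2]
E
python3 - <<'E'
from h import *
np.set_printoptions(precision=4,suppress=True)
for n in ['scene','top','wrist']:
    d=snap(n,n+'0'); print(n,d['camera_matrix'].tolist(),d['cam_to_world'].round(3).tolist(),[k for k in d])
print(observe())
E
```

```text
pics
scene [[509.09669987790875, 0.0, 328.080576152782], [0.0, 509.09669987790875, 238.5438307853347], [0.0, 0.0, 1.0]] [[0.171, -0.809, 0.563, 1.188], [0.985, 0.137, -0.102, -0.083], [0.006, 0.572, 0.82, 1.052], [0.0, 0.0, 0.0, 1.0]] ['frame', 'depth', 'camera_matrix', 'cam_to_world']
top [[607.3048908568084, 0.0, 314.1715210881772], [0.0, 607.3048908568084, 245.90707852941298], [0.0, 0.0, 1.0]] [[0.027, 0.993, -0.116, 0.384], [-1.0, 0.027, 0.001, 0.046], [0.004, 0.115, 0.993, 1.419], [0.0, 0.0, 0.0, 1.0]] ['frame', 'depth', 'camera_matrix', 'cam_to_world']
wrist [[361.3719270723174, 0.0, 333.22943785066946], [0.0, 361.3719270723174, 241.1157297227144], [0.0, 0.0, 1.0]] [[0.322, 0.913, 0.25, 0.267], [-0.947, 0.311, 0.083, -0.568], [-0.002, -0.263, 0.965, 0.385], [0.0, 0.0, 0.0, 1.0]] ['frame', 'depth', 'camera_matrix', 'cam_to_world']
{'clock': 0.15, 'joints': array([ 1.1404,  0.4351,  0.025 ,  1.5738, -0.0116,  1.134 , -0.0751]), 'dq': array([-0.    , -0.0022,  0.0013, -0.0019,  0.0007,  0.0002, -0.0009]), 'joint_efforts': array([  0.0018, -66.826 ,   0.986 , -31.4696,  -0.0605,   0.0393,
         0.0001]), 'position': array([ 0.2011, -0.5914,  0.2261]), 'ee_rot': array([-3.0984, -0.5124,  0.0005]), 'force': array([-0.1014, -0.0463, -0.1238]), 'ft_torque': array([-0.0085, -0.0341,  0.0137]), 'width': 1.0012715578399156}
```

View pics/scene0.png

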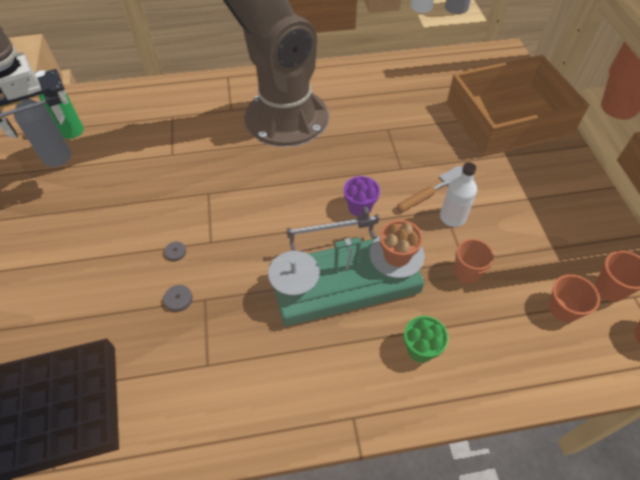

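View pics/top0.png

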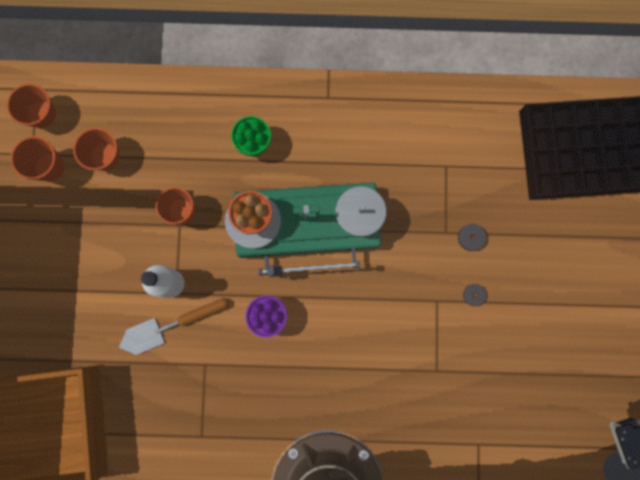

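View pics/wrist0.png

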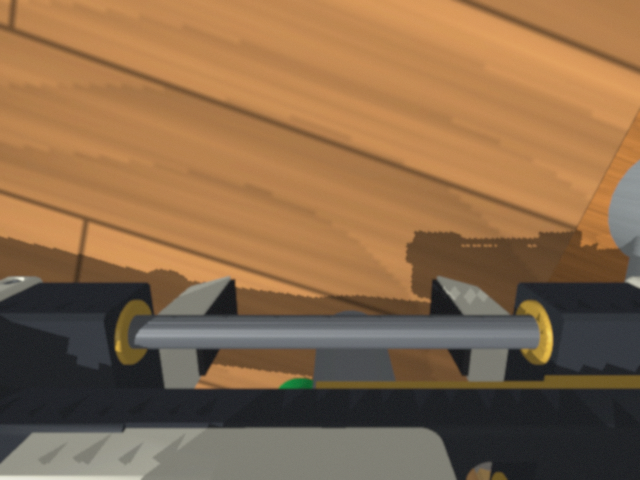

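The scene view shows the weight plate with its spindle near (293,270), the big disc at (178,298), the small disc at (175,250) and the poise near (368,215). The top view puts the big disc at (472,237), the small disc at (475,295), the plate at (361,211) and the poise at about (270,270).

```bash
cat > m.py <<'E'
from h import *
np.set_printoptions(precision=4,suppress=True)
for n in ['top0','scene0']:
    d=load(n); P=cloud(d); f=d['frame'].astype(int); hsv=cv2.cvtColor(d['frame'],cv2.COLOR_RGB2HSV)
    print(n)
    grey=((f.max(2)-f.min(2))<40)&(f.max(2)<140)&(d['depth']>0)
    for lo,hi,nm in [(0.008,0.03,'discs')]:
        m=(grey&(P[...,2]>lo)&(P[...,2]<hi)&(P[...,0]>.3)&(P[...,0]<.65)&(P[...,1]<-.1)&(P[...,1]>-.35)).astype(np.uint8)
        k,l,s,c=cv2.connectedComponentsWithStats(m)
        for i in range(1,k):
            if s[i,4]>60: 
                cs,_=cv2.findContours((l==i).astype(np.uint8),cv2.RETR_EXTERNAL,cv2.CHAIN_APPROX_NONE)
                (cx,cy),ax,an=cv2.fitEllipse(cs[0]); print(nm,s[i],c[i],(cx,cy),ax,an,'z',np.median(P[l==i][:,2]), onplane(d,cx,cy,.018),onplane(d,cx,cy,.014))
    # plate
    g2=((f.max(2)-f.min(2))<40)&(P[...,2]>.105)&(P[...,2]<.12)&(P[...,0]>.3)&(P[...,0]<.65)&(P[...,1]<.0)&(P[...,1]>-.2)
    k,l,s,c=cv2.connectedComponentsWithStats(g2.astype(np.uint8))
    for i in range(1,k):
        if s[i,4]>300:
            cs,_=cv2.findContours((l==i).astype(np.uint8),cv2.RETR_EXTERNAL,cv2.CHAIN_APPROX_NONE)
            h=cv2.convexHull(cs[0]); (cx,cy),ax,an=cv2.fitEllipse(h); print('plate',s[i],(cx,cy),ax,an,onplane(d,cx,cy,.112),np.median(P[l==i][:,2]))
    gr=(hsv[...,0]>65)&(hsv[...,0]<95)&(hsv[...,1]>80)&(P[...,0]>.3)&(P[...,0]<.65)&(P[...,2]>0.01)&(P[...,2]<.1)&(abs(P[...,1])<.2)
    pp=P[gr]; 
    if len(pp): 
        r=cv2.minAreaRect(pp[:,:2].astype(np.float32)*1000); print('green',r, np.percentile(pp[:,2],[5,50,95]))
    w=(P[...,2]>.118)&(P[...,2]<.16)&(P[...,0]>.25)&(P[...,0]<.55)&(abs(P[...,1])<.2)
    ys,xs=np.where(w); k,l,s,c=cv2.connectedComponentsWithStats(w.astype(np.uint8))
    for i in range(1,k):
        if s[i,4]>8: print('hi',s[i],c[i],P[l==i].mean(0),P[l==i].max(0))
E
python3 m.py
python3 - <<'E'
from h import *
d=cv2.imread('pics/scene0.png'); e=cv2.imread('pics/top0.png')
a=cv2.resize(d[190:310,260:430],None,fx=4,fy=4,interpolation=cv2.INTER_CUBIC); cv2.imwrite('pics/c1.png',a)
b=cv2.resize(e[180:300,220:390],None,fx=4,fy=4,interpolation=cv2.INTER_CUBIC); cv2.imwrite('pics/c2.png',b)
E
```

```text
top0
discs [458 224  27  27 549] [471.5774 236.6521] (471.5614013671875, 236.63027954101562) (25.72959327697754, 26.154102325439453) 151.34494018554688 z 0.0180572833338577 [ 0.5788 -0.3216  0.018 ] [ 0.5793 -0.3227  0.014 ]
discs [464 284  21  22 339] [474.1652 294.2891] (474.21258544921875, 294.2844543457031) (20.171836853027344, 21.399066925048828) 167.6751708984375 z 0.014037952633118023 [ 0.4449 -0.3273  0.018 ] [ 0.4451 -0.3284  0.014 ]
plate [ 336  195   50   41 1635] (360.85491943359375, 212.1179962158203) (45.48200225830078, 50.93389892578125) 89.98680114746094 [ 0.613  -0.0555  0.112 ] 0.11208012905885001
green ((593.4027709960938, 54.157470703125), (125.61571502685547, 304.059814453125), 5.61228084564209) [0.0548 0.0692 0.0759]
hi [270 265   5   9  27] [271.8148 269.2222] [0.4822 0.1337 0.121 ] [0.4914 0.138  0.1255]
scene0
discs [166 242  20  19 279] [175.19   250.5591] (175.17689514160156, 250.53558349609375) (17.236026763916016, 19.84147834777832) 70.27760314941406 z 0.013788968186332351 [ 0.4517 -0.327   0.018 ] [ 0.4489 -0.3279  0.014 ]
discs [165 285  27  27 545] [177.8624 297.5156] (177.86895751953125, 297.4749450683594) (24.416187286376953, 27.13864517211914) 60.15961456298828 z 0.01781980070440836 [ 0.5833 -0.3211  0.018 ] [ 0.581  -0.3221  0.014 ]
plate [ 269  251   51   38 1431] (293.1949768066406, 270.6922912597656) (39.008331298828125, 52.55805587768555) 82.04671478271484 [ 0.6139 -0.0546  0.112 ] 0.11199996555601188
green ((589.2426147460938, 84.43144989013672), (121.65187072753906, 222.48806762695312), 0.2934986650943756) [0.0596 0.0717 0.075 ]
hi [364 207   6   7  21] [366.5714 209.9048] [0.4832 0.1351 0.1195] [0.4936 0.1396 0.1218]
```

View pics/c1.png

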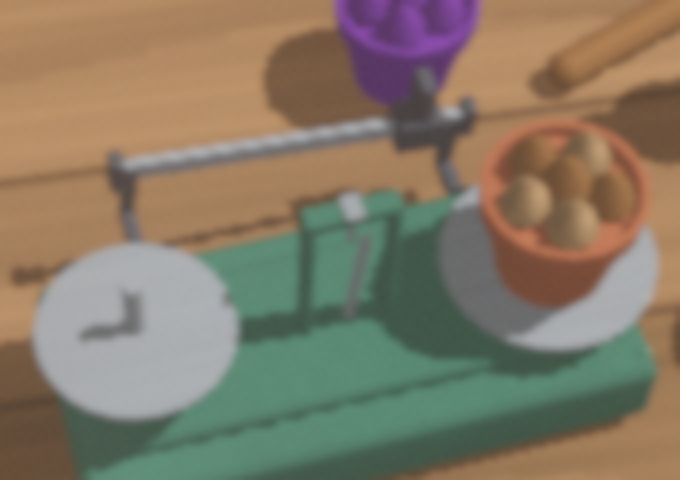

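View pics/c2.png

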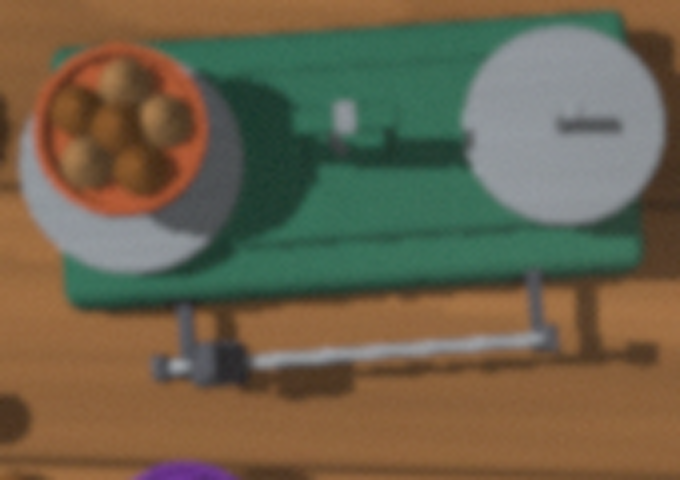

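```bash
python3 - <<'E'
from h import *
np.set_printoptions(precision=4,suppress=True)
t=load('top0'); s=load('scene0')
a=onplane(t,361.2,211.5,.112); b=onplane(t,253,221.5,.088)
print(a,b,'yaw',np.degrees(np.arctan2(-(b-a)[0],(b-a)[1])))
for d,n in((t,'top'),(s,'scene')):
    P=cloud(d);f=d['frame'].astype(int)
    for lo,hi in((.016,.022),(.0125,.0155)):
        m=(((f.max(2)-f.min(2))<45)&(f.max(2)<150)&(P[...,2]>lo)&(P[...,2]<hi)&(P[...,0]>.38)&(P[...,0]<.65)&(P[...,1]<-.25)&(P[...,1]>-.4)).astype(np.uint8)
        k,l,st,c=cv2.connectedComponentsWithStats(m)
        for i in range(1,k):
            if st[i,4]>100: pp=P[l==i]; (x,y),r=cv2.minEnclosingCircle(pp[:,:2].astype(np.float32)); print(n,lo,st[i],pp.mean(0),(x,y,r))
    # bar
    m=(P[...,2]>.075)&(P[...,2]<.115)&(P[...,0]>.44)&(P[...,0]<.53)&(abs(P[...,1])<.2)
    pp=P[m]; vx,vy,x0,y0=cv2.fitLine(pp[:,:2].astype(np.float32),cv2.DIST_HUBER,0,.01,.01).ravel(); print(n,'bar yaw',np.degrees(np.arctan(-vx/vy)),x0,y0,pp[:,1].min(),pp[:,1].max())
    m=(P[...,2]>.116)&(P[...,2]<.14)&(P[...,0]>.44)&(P[...,0]<.53)&(abs(P[...,1])<.2)
    print('tab',P[m].min(0),P[m].max(0),P[m].mean(0),m.sum())
print(onplane(t,361.2,211.5,.112))
w=load('wrist0'); o=observe(); p=o['position']; Rm=R.from_rotvec(o['ee_rot']).as_matrix(); print(Rm)
for z in(-.019,0,.05,.12): print(z,proj(w,p+Rm@[0,0,z]),proj(w,p+Rm@[.032,0,z]))
E
```

```text
[ 0.6144 -0.0562  0.112 ] [0.5895 0.1813 0.088 ] yaw 5.981778605619344
top 0.016 [459 224  28  26 363] [ 0.5773 -0.3241  0.0187] (0.5799593925476074, -0.32381168007850647, 0.032181836664676666)
top bar yaw 5.760797 0.48875514 0.06678083 -0.05513221944212777 0.1667421944574635
tab [0.4741 0.1286 0.1162] [0.4916 0.1382 0.1255] [0.4825 0.1335 0.1197] 40
scene 0.016 [164 285  28  25 435] [ 0.5808 -0.322   0.0184] (0.5806291103363037, -0.32209283113479614, 0.033067427575588226)
scene 0.0125 [165 242  21  17 137] [ 0.4468 -0.3284  0.014 ] (0.44626960158348083, -0.32965561747550964, 0.025755612179636955)
scene bar yaw 5.3219304 0.49158898 0.062342856 -0.05517895884913662 0.16807057087536145
tab [0.4735 0.1304 0.1166] [0.4936 0.1405 0.1218] [0.4835 0.1351 0.1188] 29
[ 0.6144 -0.0562  0.112 ]
[[ 0.9468  0.3219 -0.0005]
 [ 0.3219 -0.9468  0.0011]
 [-0.0001 -0.0012 -1.    ]]
-0.019 (np.float64(335.620809410988), np.float64(314.7965804362392)) (np.float64(335.7279094694641), np.float64(241.9133782125518))
0 (np.float64(335.39737942559776), np.float64(296.37662006946886)) (np.float64(335.48088996699136), np.float64(230.7435219579346))
0.05 (np.float64(334.98768288594414), np.float64(262.6005178616741)) (np.float64(335.0357908684173), np.float64(210.61679957219266))
0.12 (np.float64(334.645412832149), np.float64(234.3831735574546)) (np.float64(334.67153033028046), np.float64(194.14547722925656))
```

>>> arm_command:
  deltas:
    - {"xyz":[20,-6,-1]}
    - {"xyz":[20,-6,-1]}
    - {"xyz":[20,-6,-1]}
    - {"xyz":[20,-6,-1]}
    - {"xyz":[20,-6,-1]}

```text
schema error: expected keys xyz, turn, jaw
```

>>> arm_command:
  deltas:
    - {"xyz":[20,-6,5]}
    - {"xyz":[20,-6,5]}
    - {"xyz":[20,-6,5]}
    - {"xyz":[20,-6,5]}
    - {"xyz":[20,-6,5]}

```text
schema error: expected keys xyz, turn, jaw
```

>>> arm_command:
  deltas:
    - {"xyz":[20,-6,-1],"turn":0,"jaw":0}
    - {"xyz":[20,-6,-1],"turn":0,"jaw":0}
    - {"xyz":[20,-6,-1],"turn":0,"jaw":0}
    - {"xyz":[20,-6,-1],"turn":0,"jaw":0}
    - {"xyz":[20,-6,-1],"turn":0,"jaw":0}

```text
clock: 0.57
position: [0.3717, -0.4692, 0.2361]
ee_rot: [-3.098, -0.512, 0.001]
force: [1.4, -1.0, -0.7]
width: 1.002
```

>>> arm_command:
  deltas:
    - {"xyz":[20,-6,5],"turn":13,"jaw":0}
    - {"xyz":[20,-6,5],"turn":13,"jaw":0}
    - {"xyz":[20,-6,5],"turn":13,"jaw":0}
    - {"xyz":[20,-6,5],"turn":13,"jaw":0}
    - {"xyz":[20,-6,5],"turn":13,"jaw":0}

```text
clock: 0.98
position: [0.536, -0.3515, 0.1876]
ee_rot: [-3.136, -0.158, 0.001]
force: [0.7, -1.2, -0.1]
width: 1.001
```

```bash
cat >> h.py <<'E'
def go(target,head=None):
    """print tool-axis deltas (cm) and turn (deg) to reach world target, jaw heading head deg"""
    o=observe(); Rm=R.from_rotvec(o['ee_rot']).as_matrix()
    d=Rm.T@(np.array(target)-o['position'])*100
    h=np.degrees(np.arctan2(Rm[1,1],Rm[0,1]))
    tn=None if head is None else (h-head+90)%180-90
    print('t %.2f pos'%o['clock'],o['position'].round(4),'head %.1f'%h,'delta',d.round(2),'turn',tn,'F',np.round(o['force'],2),'w %.3f'%o['width'],'tilt',Rm[:2,2].round(4),'j',o['joints'].round(2))
E
python3 - <<'E'
from h import *
go([.580,-.323,.004],-84.3)
E
```

```text
t 0.98 pos [ 0.536  -0.3515  0.1876] head -84.2 delta [ 4.68 -2.37 18.36] turn 0.050933473686654906 F [ 0.7  -1.2  -0.13] w 1.001 tilt [-0.001   0.0014] j [ 0.52  0.49 -0.03  1.58  0.02  1.07 -0.99]
```

>>> arm_command:
  deltas:
    - {"xyz":[4.7,-2.4,3],"turn":0,"jaw":0}
    - {"xyz":[4.7,-2.4,7],"turn":0,"jaw":0}
    - {"xyz":[4.7,-2.4,11],"turn":0,"jaw":0}
    - {"xyz":[4.7,-2.4,14],"turn":0,"jaw":0}
    - {"xyz":[4.7,-2.4,14],"turn":0,"jaw":0}

```text
clock: 1.4
position: [0.5754, -0.3194, 0.0392]
ee_rot: [-3.13, -0.16, 0.02]
force: [-2.4, 1.2, -1.3]
width: 1.0
```

```bash
python3 - <<'E'
from h import *
go([.580,-.323,.004],-84.3)
snap('wrist','w1')
E
```

```text
t 1.40 pos [ 0.5754 -0.3194  0.0392] head -84.2 delta [0.47 0.44 3.51] turn 0.1393314186759511 F [-2.38  1.18 -1.32] w 1.000 tilt [-0.0131  0.0072] j [ 0.45  0.68 -0.04  1.65  0.03  0.83 -1.07]
```

View pics/w1.png

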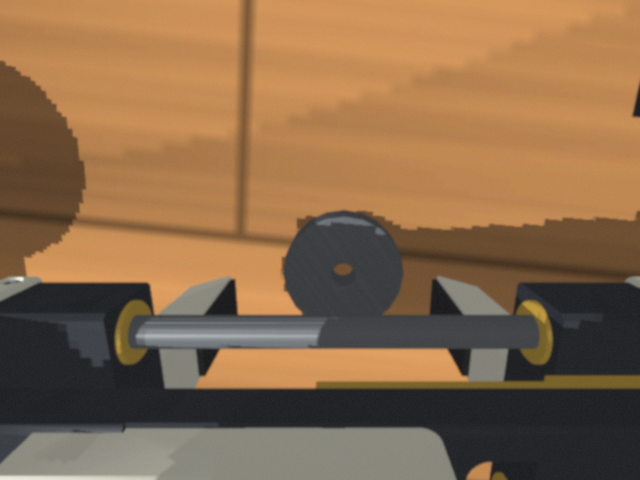

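The wrist view shows the big disc between the open fingers: hole at (343,270), rim from about 285 to 402 across. Next I lower the gripper over it.

>>> arm_command:
  deltas:
    - {"xyz":[0.3,0.3,2],"turn":0,"jaw":0}
    - {"xyz":[0.45,0.4,3.3],"turn":0,"jaw":0}
    - {"xyz":[0.45,0.45,3.3],"turn":0,"jaw":0}

```text
clock: 1.7
position: [0.581, -0.3251, 0.0098]
ee_rot: [-3.131, -0.157, 0.016]
force: [-0.1, 0.4, -1.1]
width: 1.0
```

```bash
python3 - <<'E'
from h import *
go([.580,-.323,.004],-84.3)
E
```

```text
t 1.70 pos [ 0.581  -0.3251  0.0098] head -84.3 delta [-0.07 -0.21  0.59] turn 0.04594275619530208 F [-0.06  0.42 -1.06] w 1.000 tilt [-0.0107  0.0057] j [ 0.45  0.73 -0.04  1.64  0.03  0.78 -1.07]
```

>>> arm_command:
  deltas:
    - {"xyz":[-0.05,-0.2,0.5],"turn":0,"jaw":0}
    - {"xyz":[-0.05,-0.2,0.5],"turn":0,"jaw":60}
    - {"xyz":[-0.05,-0.2,0.5],"turn":0,"jaw":150}
    - {"xyz":[-0.05,-0.2,0.5],"turn":0,"jaw":150}
    - {"xyz":[-0.05,-0.2,0.5],"turn":0,"jaw":150}
  force: 10

```text
clock: 2.12
position: [0.5807, -0.3233, 0.0059]
ee_rot: [-3.132, -0.157, 0.014]
force: [0.2, -0.5, 0.2]
width: 0.763
```

```bash
python3 - <<'E'
from h import *
go([.580,-.323,.004],-84.3)
E
```

```text
t 2.12 pos [ 0.5807 -0.3233  0.0059] head -84.3 delta [-0.07 -0.04  0.19] turn 0.043456190254275384 F [ 0.23 -0.52  0.24] w 0.763 tilt [-0.0095  0.0051] j [ 0.45  0.73 -0.04  1.65  0.03  0.77 -1.07]
```

>>> arm_command:
  deltas:
    - {"xyz":[0,0,0.1],"turn":0,"jaw":150}
    - {"xyz":[0,0,0.1],"turn":0,"jaw":150}
    - {"xyz":[0,0,0.1],"turn":0,"jaw":150}
    - {"xyz":[0,0,0.1],"turn":0,"jaw":150}

```text
clock: 2.45
position: [0.581, -0.3235, 0.0054]
ee_rot: [-3.132, -0.157, 0.014]
force: [-1.8, -0.3, 6.1]
width: 0.682
```

```bash
python3 - <<'E'
from h import *
go([.580,-.323,.004],-84.3)
snap('wrist','w2')
E
```

```text
t 2.45 pos [ 0.581  -0.3235  0.0054] head -84.3 delta [-0.09 -0.06  0.15] turn 0.044872215433514384 F [-1.84 -0.32  6.1 ] w 0.682 tilt [-0.0089  0.0048] j [ 0.45  0.73 -0.04  1.65  0.03  0.77 -1.07]
```

View pics/w2.png

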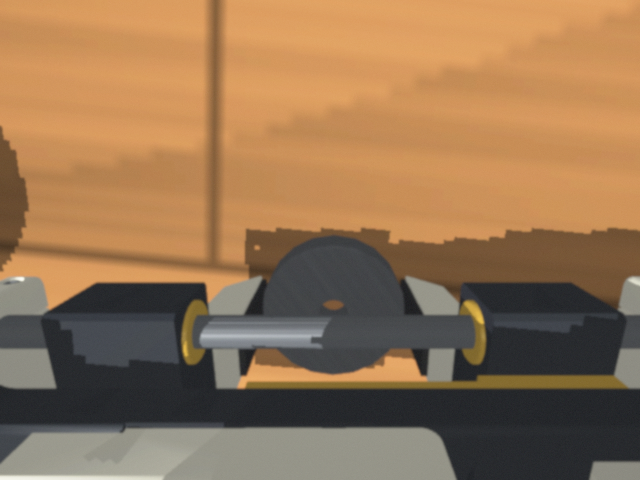

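The wrist view shows the disc gripped and centred: hole at (333,304), rim from about 264 to 403. I open, turn 90° and grip again so it is centred both ways.

>>> arm_command:
  deltas:
    - {"xyz":[0,0,-0.2],"turn":0,"jaw":0}
    - {"xyz":[0,0,-0.2],"turn":0,"jaw":0}
    - {"xyz":[0,0,-0.2],"turn":-7,"jaw":0}
    - {"xyz":[0,0,-0.2],"turn":-14,"jaw":0}
    - {"xyz":[0,0,-0.2],"turn":-20,"jaw":0}

```text
clock: 2.92
position: [0.581, -0.3234, 0.0073]
ee_rot: [-3.054, -0.708, 0.012]
force: [0.3, -0.8, -0.1]
width: 0.978
```

>>> arm_command:
  deltas:
    - {"xyz":[0,0,0],"turn":-7,"jaw":0}
    - {"xyz":[0,0,0],"turn":-14,"jaw":0}
    - {"xyz":[0,0,0],"turn":-21,"jaw":0}
    - {"xyz":[0,0,0],"turn":-28,"jaw":0}
    - {"xyz":[0,0,0],"turn":-35,"jaw":0}

```text
clock: 3.33
position: [0.5808, -0.3234, 0.0071]
ee_rot: [-2.693, -1.601, 0.009]
force: [0.5, -1.1, -0.3]
width: 0.999
```

>>> arm_command:
  deltas:
    - {"xyz":[0,0,0],"turn":-7,"jaw":0}
    - {"xyz":[0,0,0],"turn":-14,"jaw":0}
    - {"xyz":[0,0,0],"turn":-21,"jaw":0}
    - {"xyz":[0,0,0],"turn":-28,"jaw":0}
    - {"xyz":[0,0,0],"turn":-35,"jaw":0}

```text
clock: 3.75
position: [0.5807, -0.3235, 0.0069]
ee_rot: [-2.079, -2.341, 0.004]
force: [0.8, 0.0, 0.3]
width: 0.997
```

```bash
python3 - <<'E'
from h import *
go([.581,-.3235,.006],5.7)
snap('wrist','w3')
E
```

```text
t 3.75 pos [ 0.5807 -0.3235  0.0069] head 6.8 delta [-0.    0.04  0.09] turn 1.0888261181329426 F [0.79 0.02 0.28] w 0.997 tilt [-0.0096  0.0048] j [ 0.71  0.78 -0.45  1.62  0.42  0.85  0.21]
```

View pics/w3.png

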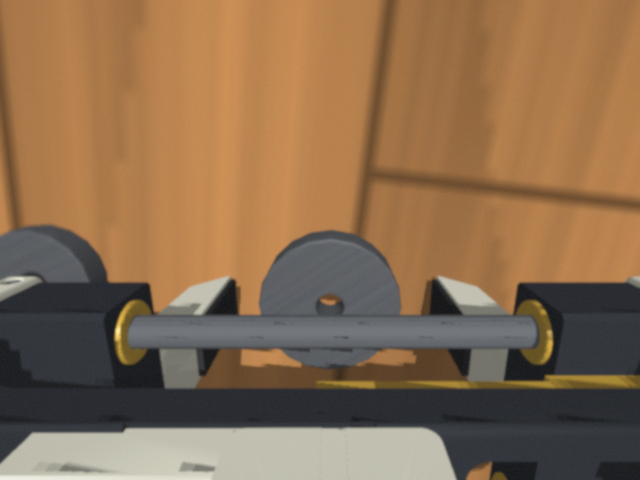

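The disc still lies centred between the fingers, with its hole at (329,302). Now the second grip.

>>> arm_command:
  deltas:
    - {"xyz":[0,0.03,0],"turn":1,"jaw":150}
    - {"xyz":[0,0.03,0],"turn":1,"jaw":150}
    - {"xyz":[0,0.03,0],"turn":1,"jaw":150}
    - {"xyz":[0,0.03,0],"turn":1,"jaw":150}
    - {"xyz":[0,0.03,0],"turn":1,"jaw":150}

```text
clock: 4.22
position: [0.5804, -0.3238, 0.0067]
ee_rot: [-2.091, -2.33, 0.006]
force: [-0.7, 0.8, 0.5]
width: 0.702
```

>>> arm_command:
  deltas:
    - {"xyz":[0,0,0],"turn":0,"jaw":150}
    - {"xyz":[0,0,0],"turn":0,"jaw":150}

```text
clock: 4.38
position: [0.5804, -0.3238, 0.0067]
ee_rot: [-2.091, -2.33, 0.006]
force: [-0.1, 0.4, -0.1]
width: 0.702
```

```bash
python3 - <<'E'
from h import *
go([.581,-.3235,.006],5.7)
snap('wrist','w4')
E
```

```text
t 4.38 pos [ 0.5804 -0.3238  0.0067] head 6.2 delta [0.02 0.07 0.07] turn 0.47055948496331723 F [-0.15  0.4  -0.09] w 0.702 tilt [-0.0108  0.0042] j [ 0.71  0.78 -0.45  1.62  0.42  0.85  0.2 ]
```

>>> arm_command:
  deltas:
    - {"xyz":[0,0,0],"turn":0,"jaw":0}
    - {"xyz":[0,0,0],"turn":0,"jaw":0}
    - {"xyz":[0,0,-3],"turn":0,"jaw":0}
    - {"xyz":[0,0,-7],"turn":0,"jaw":0}
    - {"xyz":[0,0,-11],"turn":0,"jaw":0}

```text
clock: 4.85
position: [0.5808, -0.3237, 0.1171]
ee_rot: [-2.089, -2.328, 0.007]
force: [1.3, -1.4, 0.5]
width: 0.987
```

>>> arm_command:
  deltas:
    - {"xyz":[0,0,-2],"turn":0,"jaw":0}
    - {"xyz":[0,0,-2],"turn":0,"jaw":0}
    - {"xyz":[0,0,-2],"turn":0,"jaw":0}

```text
clock: 5.1
position: [0.5819, -0.3241, 0.1386]
ee_rot: [-2.092, -2.33, 0.005]
force: [0.1, -0.9, 0.4]
width: 0.999
```

```bash
python3 - <<'E'
from h import *
go([.581,-.3235,.138],5.7)
snap('wrist','w5')
E
```

```text
t 5.10 pos [ 0.5819 -0.3241  0.1386] head 6.2 delta [ 0.07 -0.09  0.06] turn 0.4803450635991453 F [ 0.08 -0.93  0.35] w 0.999 tilt [-0.0101  0.0044] j [ 0.74  0.64 -0.51  1.52  0.33  1.08  0.27]
```

View pics/w5.png

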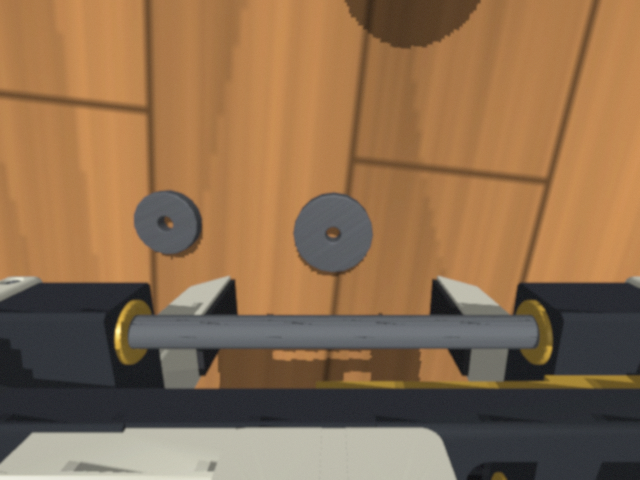

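The wrist view shows the big disc's hole at (333,233), with the rim 295 to 372, and the small disc at (167,222). Next, the same view from above the spindle.

>>> arm_command:
  deltas:
    - {"xyz":[3,0.7,-3],"turn":0,"jaw":0}
    - {"xyz":[6,1.4,-6],"turn":0,"jaw":0}
    - {"xyz":[9,2.1,-9],"turn":0,"jaw":0}
    - {"xyz":[12,2.8,-12],"turn":0,"jaw":0}
    - {"xyz":[14,3.3,-13.5],"turn":0,"jaw":0}

```text
clock: 5.57
position: [0.6006, -0.1791, 0.2737]
ee_rot: [-2.087, -2.33, 0.006]
force: [1.0, 0.5, 0.9]
width: 0.999
```

>>> arm_command:
  deltas:
    - {"xyz":[4,0.9,0],"turn":0,"jaw":0}
    - {"xyz":[8,1.8,0],"turn":0,"jaw":0}
    - {"xyz":[11.5,2.6,0],"turn":0,"jaw":0}
    - {"xyz":[11.8,2.6,0],"turn":0,"jaw":0}
    - {"xyz":[11.8,2.6,0],"turn":0,"jaw":0}

```text
clock: 5.98
position: [0.6129, -0.0551, 0.2728]
ee_rot: [-2.079, -2.334, 0.006]
force: [-0.7, -1.0, -0.4]
width: 1.0
```

```bash
python3 - <<'E'
from h import *
go([.6137,-.0555,.274],5.7)
snap('wrist','w6')
d=load('w5');f=d['frame'].astype(int)
m=(((f.max(2)-f.min(2))<45)&(f.max(2)<135)).astype(np.uint8); m[275:]=0; m[:120]=0
k,l,s,c=cv2.connectedComponentsWithStats(m)
for i in range(1,k):
    if s[i,4]>400:
        cs,_=cv2.findContours((l==i).astype(np.uint8),cv2.RETR_CCOMP,cv2.CHAIN_APPROX_NONE)
        for q in cs:
            if len(q)>12: e=cv2.fitEllipse(q); print(s[i],e,[onplane(d,*e[0],z)[:2].round(4) for z in (.018,.014)])
E
```

```text
t 5.98 pos [ 0.6129 -0.0551  0.2728] head 6.6 delta [-0.05  0.07 -0.13] turn 0.9245540490538389 F [-0.72 -1.02 -0.38] w 1.000 tilt [-0.015   0.0078] j [ 0.4   0.47 -0.59  1.48  0.25  1.29 -0.1 ]
[ 134  190   68   65 3385] ((167.6961669921875, 221.9286651611328), (62.31871032714844, 68.29823303222656), 115.3758544921875) [array([ 0.4486, -0.3268]), array([ 0.4468, -0.3279])]
[ 134  190   68   65 3385] ((168.8698272705078, 222.92498779296875), (6.417534828186035, 12.1441650390625), 148.96124267578125) [array([ 0.4495, -0.3276]), array([ 0.4477, -0.3286])]
[ 294  193   79   82 4901] ((332.821533203125, 232.68707275390625), (77.53230285644531, 79.97785186767578), 3.584022045135498) [array([ 0.5796, -0.3213]), array([ 0.5797, -0.3222])]
[ 294  193   79   82 4901] ((332.4289855957031, 232.3444061279297), (10.578882217407227, 11.37149715423584), 82.78125) [array([ 0.5793, -0.321 ]), array([ 0.5794, -0.322 ])]
```

View pics/w6.png

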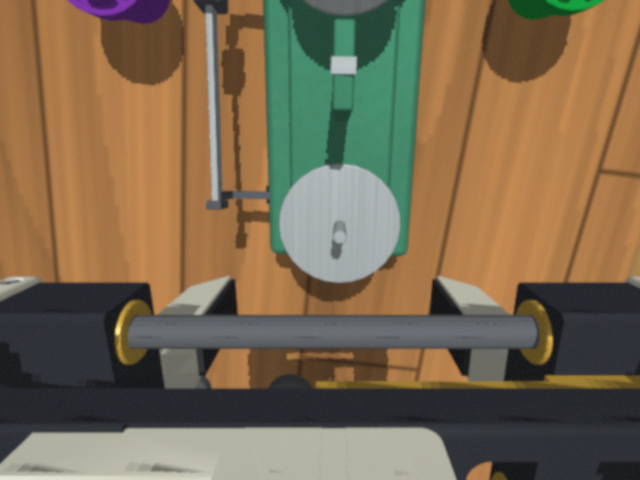

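The wrist view shows the weight plate centred at about (339,224), the spindle near (340,232) and the arch at (343,65).

```bash
python3 - <<'E'
from h import *
d=load('w6'); a=d['frame'][205:260,310:370]; cv2.imwrite('pics/c6.png',cv2.cvtColor(cv2.resize(a,None,fx=10,fy=10,interpolation=cv2.INTER_NEAREST),cv2.COLOR_RGB2BGR))
print(proj(d,[.6137,-.0555,.154]),proj(d,[.6137,-.0555,.112]))
print(d['depth'][222:244,332:349:2].round(4))
go([.6137,-.0555,.274],5.7)
E
```

```text
(np.float64(336.86649440630333), np.float64(238.1542369938962)) (np.float64(336.9936925601553), np.float64(226.72496502990873))
[[0.3261 0.3253 0.3209 0.3173 0.315  0.3188 0.3254 0.3248 0.3248]
 [0.3261 0.3244 0.3163 0.3124 0.3108 0.3144 0.3219 0.3264 0.3254]
 [0.3265 0.3222 0.3122 0.3088 0.3077 0.31   0.3165 0.326  0.3259]
 [0.3276 0.3162 0.3091 0.3047 0.3033 0.3053 0.3104 0.3254 0.3252]
 [0.3279 0.3118 0.305  0.3002 0.3    0.3019 0.3065 0.327  0.3269]
 [0.3265 0.307  0.2999 0.297  0.2969 0.2986 0.3035 0.3263 0.3259]
 [0.3267 0.3056 0.2965 0.2953 0.292  0.2944 0.3002 0.3268 0.3263]
 [0.3275 0.3022 0.2918 0.2891 0.2893 0.2908 0.2955 0.3268 0.3293]
 [0.3285 0.2963 0.2892 0.2867 0.285  0.2875 0.2923 0.3281 0.3264]
 [0.3278 0.2925 0.2857 0.2861 0.2844 0.2854 0.2886 0.328  0.3292]
 [0.3278 0.2902 0.2841 0.2847 0.2864 0.285  0.2849 0.3011 0.329 ]
 [0.3296 0.2862 0.2862 0.2859 0.285  0.2865 0.2854 0.2965 0.3276]
 [0.3288 0.2875 0.2845 0.2859 0.284  0.285  0.2845 0.2918 0.3291]
 [0.3286 0.2853 0.2852 0.2859 0.2856 0.2849 0.2862 0.2872 0.3286]
 [0.3301 0.2861 0.2858 0.286  0.286  0.2865 0.2863 0.2867 0.3294]
 [0.3297 0.2849 0.2855 0.2853 0.2862 0.2853 0.2856 0.2874 0.3291]
 [0.3289 0.2849 0.2866 0.2857 0.2858 0.2853 0.2862 0.2863 0.328 ]
 [0.3294 0.2855 0.2874 0.2867 0.2878 0.2864 0.2864 0.3295 0.3291]
 [0.3312 0.2871 0.2869 0.2864 0.2856 0.2867 0.2874 0.3298 0.3287]
 [0.3298 0.3311 0.2855 0.2867 0.2858 0.2869 0.2862 0.3309 0.33  ]
 [0.3307 0.3311 0.2867 0.2879 0.2862 0.2877 0.3286 0.3309 0.3312]
 [0.3301 0.3318 0.3302 0.2879 0.2866 0.3304 0.33   0.3304 0.3312]]
t 6.03 pos [ 0.613  -0.0581  0.2726] head 6.4 delta [ 0.25  0.1  -0.14] turn 0.7131432110533922 F [ 1.13 -1.39 -0.19] w 0.999 tilt [-0.0152  0.0064] j [ 0.4   0.47 -0.59  1.48  0.25  1.29 -0.1 ]
```

View pics/c6.png

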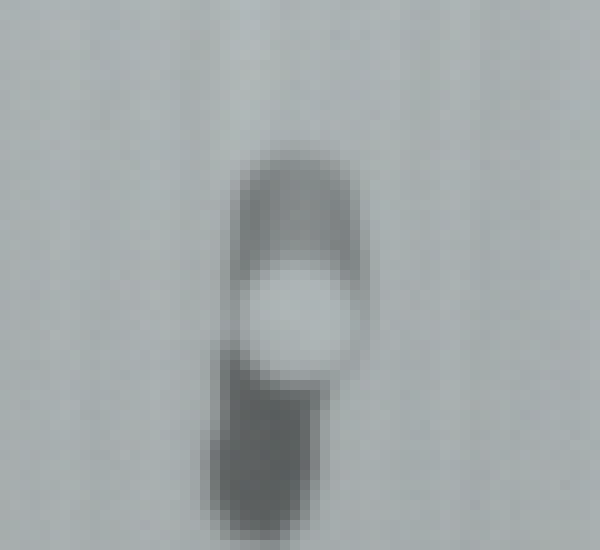

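>>> arm_command:
  deltas:
    - {"xyz":[0.2,0.1,0],"turn":0.5,"jaw":0}
    - {"xyz":[0.2,0.1,0],"turn":0.5,"jaw":0}
    - {"xyz":[0.2,0.1,0],"turn":0.5,"jaw":0}
    - {"xyz":[0.2,0.1,0],"turn":0.5,"jaw":0}

```text
clock: 6.37
position: [0.6137, -0.0572, 0.2723]
ee_rot: [-2.095, -2.319, 0.009]
force: [0.3, 0.5, 0.7]
width: 0.997
```

```bash
python3 - <<'E'
from h import *
go([.6137,-.0555,.274],5.7)
d=snap('wrist','w7')
print(onplane(load('w6'),339.3,236.6,.154))
P=cloud(d); m=((P[...,2]>.147)&(P[...,2]<.162)&(P[...,1]<-.03)); m[:200]=0;m[270:]=0;m[:,:310]=0;m[:,370:]=0
ys,xs=np.where(m); print(P[m].mean(0),m.sum(),xs.min(),xs.max(),ys.min(),ys.max())
a=d['frame'][205:260,310:370]; cv2.imwrite('pics/c7.png',cv2.cvtColor(cv2.resize(a,None,fx=10,fy=10,interpolation=cv2.INTER_NEAREST),cv2.COLOR_RGB2BGR))
f=d['frame'].astype(int); g=((f.max(2)-f.min(2))<22)&(f.min(2)>90); g=g.astype(np.uint8); g[300:]=0;g[:120]=0
k,l,s,c=cv2.connectedComponentsWithStats(g); i=1+np.argmax(s[1:,4]); print(s[i])
cs,_=cv2.findContours((l==i).astype(np.uint8),cv2.RETR_EXTERNAL,cv2.CHAIN_APPROX_NONE); e=cv2.fitEllipse(cv2.convexHull(max(cs,key=len))); print('plate',e,onplane(d,*e[0],.112))
E
```

```text
t 6.37 pos [ 0.6137 -0.0572  0.2723] head 5.8 delta [ 0.17  0.02 -0.17] turn 0.11684816036623147 F [0.33 0.51 0.69] w 0.997 tilt [-0.0158  0.0062] j [ 0.4   0.47 -0.59  1.48  0.25  1.29 -0.11]
[ 0.61546573 -0.05401009  0.154     ]
[ 0.61557564 -0.05346325  0.15391765] 164 333 345 226 240
[  279   161   121   120 11295]
plate ((338.9378662109375, 220.3230438232422), (119.32940673828125, 120.63116455078125), 89.60379791259766) [ 0.6153996  -0.05176665  0.112     ]
```

View pics/c7.png

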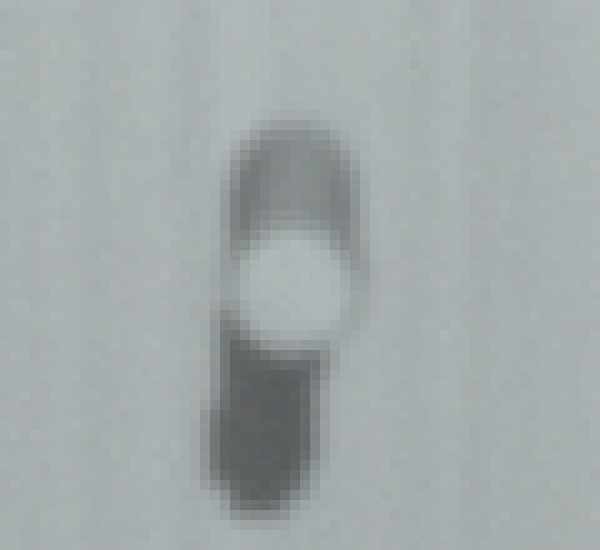

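```bash
cat > fit.py <<'E'
from h import *
from scipy.optimize import least_squares
def disc(name,zt,r,box,thr=135,show=True):
    d=load(name);f=d['frame'].astype(int)
    m=(((f.max(2)-f.min(2))<45)&(f.max(2)<thr)).astype(np.uint8)
    b=np.zeros_like(m); b[box[1]:box[3],box[0]:box[2]]=1; m*=b
    k,l,s,c=cv2.connectedComponentsWithStats(m); i=1+np.argmax(s[1:,4])
    cs,_=cv2.findContours((l==i).astype(np.uint8),cv2.RETR_EXTERNAL,cv2.CHAIN_APPROX_NONE)
    q=max(cs,key=len)[:,0,:].astype(float)
    W=np.array([onplane(d,u,v,zt)[:2] for u,v in q])
    cam=d['cam_to_world'][:3,3][:2]; c0=W.mean(0); n=(cam-c0)/np.linalg.norm(cam-c0)
    keep=((W-c0)@n)<0.002   # far side + flanks from camera: true top rim
    for rr in (r,None):
        fn=(lambda p:np.hypot(*(W[keep]-p[:2]).T)-rr) if rr else (lambda p:np.hypot(*(W[keep]-p[:2]).T)-p[2])
        p=least_squares(fn,[*c0]+([] if rr else [r])).x
        print(name,rr,p.round(4),'full mean',c0.round(4),keep.sum())
E
python3 - <<'E'
from fit import *
disc('w5',.018,.032,(270,170,400,276)); disc('w5',.014,.026,(110,170,230,276))
disc('w4',.018+.0,.032,(240,200,420,313))
for n,u,v in(('w6',339.3,236.6),('w7',339.1,233.7)): print(n,onplane(load(n),u,v,.154).round(4))
E
```

```text
w5 0.032 [ 0.5797 -0.3224] full mean [ 0.5796 -0.3218] 115
w5 None [ 0.5798 -0.324   0.0307] full mean [ 0.5796 -0.3218] 115
w5 0.026 [ 0.4459 -0.329 ] full mean [ 0.4469 -0.328 ] 95
w5 None [ 0.4456 -0.3292  0.0257] full mean [ 0.4469 -0.328 ] 95
w4 0.032 [ 0.5765 -0.3022] full mean [ 0.5782 -0.3123] 252
w4 None [ 0.5699 -0.2235  0.1034] full mean [ 0.5782 -0.3123] 252
w6 [ 0.6155 -0.054   0.154 ]
w7 [ 0.6157 -0.0539  0.154 ]
```

View pics/w4.png

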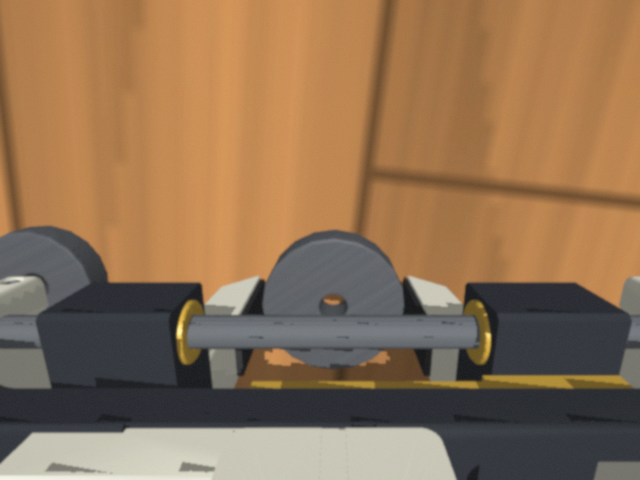

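The wrist view shows the disc centred in the second grip, hole at (333,304). Now I go back to fetch it.

>>> arm_command:
  deltas:
    - {"xyz":[-4,-0.9,0],"turn":0,"jaw":0}
    - {"xyz":[-8,-1.8,1],"turn":0,"jaw":0}
    - {"xyz":[-12,-2.8,2],"turn":0,"jaw":0}
    - {"xyz":[-16,-3.7,3],"turn":0,"jaw":0}
    - {"xyz":[-19,-4.4,4],"turn":0,"jaw":0}

```text
clock: 6.83
position: [0.5875, -0.2546, 0.2313]
ee_rot: [-2.099, -2.318, 0.011]
force: [0.9, -0.1, -0.1]
width: 0.997
```

>>> arm_command:
  deltas:
    - {"xyz":[-3,-0.7,3],"turn":0,"jaw":0}
    - {"xyz":[-5.5,-1.3,6],"turn":0,"jaw":0}
    - {"xyz":[-6.8,-1.5,9],"turn":0,"jaw":0}
    - {"xyz":[-6.8,-1.5,12],"turn":0,"jaw":0}
    - {"xyz":[-6.8,-1.5,14],"turn":0,"jaw":0}

```text
clock: 7.25
position: [0.5749, -0.3252, 0.0878]
ee_rot: [-2.102, -2.312, 0.013]
force: [-0.7, 0.8, 0.3]
width: 1.0
```

>>> arm_command:
  deltas:
    - {"xyz":[0,0,2],"turn":0,"jaw":0}
    - {"xyz":[0,0,2],"turn":0,"jaw":0}
    - {"xyz":[0,0,2],"turn":0,"jaw":0}

```text
clock: 7.5
position: [0.5735, -0.3254, 0.067]
ee_rot: [-2.101, -2.31, 0.014]
force: [0.1, -0.1, 0.4]
width: 1.005
```

```bash
python3 - <<'E'
from h import *
go([.5804,-.3236,.0067],5.7)
E
```

```text
t 7.50 pos [ 0.5735 -0.3254  0.067 ] head 5.4 delta [0.06 0.82 6.02] turn -0.278386607042691 F [ 0.06 -0.06  0.4 ] w 1.005 tilt [-0.0205  0.0063] j [ 0.73  0.71 -0.47  1.59  0.37  0.96  0.23]
```

>>> arm_command:
  deltas:
    - {"xyz":[0.05,0.7,2],"turn":0,"jaw":0}
    - {"xyz":[0.05,0.75,4],"turn":0,"jaw":0}
    - {"xyz":[0.06,0.8,5.7],"turn":0,"jaw":0}
    - {"xyz":[0.06,0.82,5.95],"turn":0,"jaw":0}
    - {"xyz":[0.06,0.82,5.95],"turn":0,"jaw":0}

```text
clock: 7.92
position: [0.5808, -0.3237, 0.0082]
ee_rot: [-2.101, -2.31, 0.014]
force: [0.2, 0.3, 0.6]
width: 1.0
```

```bash
python3 - <<'E'
from h import *
go([.5804,-.3236,.0067],5.7)
E
```

```text
t 7.92 pos [ 0.5808 -0.3237  0.0082] head 5.4 delta [ 0.01 -0.03  0.15] turn -0.27802701771852867 F [0.24 0.35 0.62] w 1.000 tilt [-0.0202  0.0062] j [ 0.7   0.78 -0.44  1.61  0.41  0.86  0.19]
```

>>> arm_command:
  deltas:
    - {"xyz":[0,-0.03,0.15],"turn":0,"jaw":150}
    - {"xyz":[0,-0.03,0.15],"turn":0,"jaw":150}
    - {"xyz":[0,-0.03,0.15],"turn":0,"jaw":150}
    - {"xyz":[0,-0.03,0.15],"turn":0,"jaw":150}
    - {"xyz":[0,-0.03,0.15],"turn":0,"jaw":180}
  force: 25

```text
clock: 8.33
position: [0.5807, -0.324, 0.0075]
ee_rot: [-2.102, -2.31, 0.014]
force: [-0.2, 0.0, 5.5]
width: 0.695
```

>>> arm_command:
  deltas:
    - {"xyz":[0,0,0],"turn":0,"jaw":255}
    - {"xyz":[0,0,0],"turn":0,"jaw":255}
    - {"xyz":[0,0,-2],"turn":0,"jaw":255}
    - {"xyz":[0,0,-4],"turn":0,"jaw":255}
    - {"xyz":[0,0,-4],"turn":0,"jaw":255}

```text
clock: 8.75
position: [0.5835, -0.3247, 0.0507]
ee_rot: [-2.105, -2.313, 0.011]
force: [1.5, -1.2, -2.8]
width: 0.695
```

```bash
python3 - <<'E'
from h import *
go([.6163,-.0546,.185],5.7)
snap('wrist','w8')
E
```

```text
t 8.75 pos [ 0.5835 -0.3247  0.0507] head 5.4 delta [ 26.66   5.61 -13.37] turn -0.28936956485470944 F [ 1.47 -1.16 -2.77] w 0.695 tilt [-0.0152  0.004 ] j [ 0.72  0.73 -0.46  1.59  0.38  0.93  0.21]
```

View pics/w8.png

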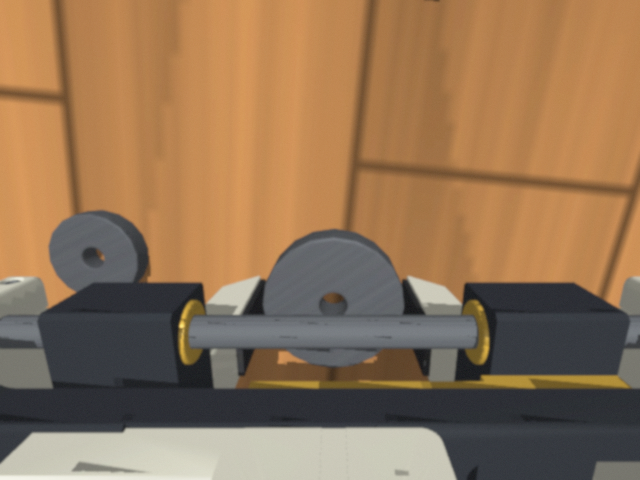

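The disc is held with its hole at (333,303), the same place in the fingers as before. I carry it to above the spindle.

>>> arm_command:
  deltas:
    - {"xyz":[3,0.6,-3],"turn":0,"jaw":255}
    - {"xyz":[6,1.3,-6],"turn":0,"jaw":255}
    - {"xyz":[9.5,2,-9.5],"turn":0,"jaw":255}
    - {"xyz":[13,2.7,-13],"turn":0,"jaw":255}
    - {"xyz":[17,3.6,-14],"turn":0,"jaw":255}

```text
clock: 9.22
position: [0.6029, -0.1703, 0.1834]
ee_rot: [-2.108, -2.311, 0.013]
force: [1.4, -0.6, -4.2]
width: 0.695
```

>>> arm_command:
  deltas:
    - {"xyz":[4,0.8,0],"turn":0,"jaw":255}
    - {"xyz":[7.5,1.6,0],"turn":0,"jaw":255}
    - {"xyz":[9,1.9,0],"turn":0,"jaw":255}
    - {"xyz":[9.2,1.9,0],"turn":0,"jaw":255}
    - {"xyz":[9.2,1.9,0],"turn":0,"jaw":255}

```text
clock: 9.63
position: [0.6128, -0.0754, 0.1821]
ee_rot: [-2.104, -2.313, 0.015]
force: [0.4, -0.4, -3.9]
width: 0.695
```

```bash
python3 - <<'E'
from h import *
go([.6163,-.0550,.1675],5.7)
E
```

```text
t 9.63 pos [ 0.6128 -0.0754  0.1821] head 5.4 delta [1.99 0.57 1.46] turn -0.27574190974489454 F [ 0.35 -0.35 -3.88] w 0.695 tilt [-0.0172  0.003 ] j [ 0.4   0.53 -0.55  1.6   0.29  1.11 -0.12]
```

>>> arm_command:
  deltas:
    - {"xyz":[1.3,0.35,0.4],"turn":0,"jaw":255}
    - {"xyz":[1.98,0.57,0.8],"turn":0,"jaw":255}
    - {"xyz":[1.98,0.57,1.0],"turn":0,"jaw":255}
    - {"xyz":[1.98,0.57,1.0],"turn":0,"jaw":255}
    - {"xyz":[1.98,0.57,1.0],"turn":0,"jaw":255}

```text
clock: 10.05
position: [0.6162, -0.0564, 0.1716]
ee_rot: [-2.105, -2.312, 0.016]
force: [0.5, -0.2, -4.3]
width: 0.695
```

```bash
python3 - <<'E'
from h import *
go([.6163,-.0550,.1675],5.7)
d=snap('wrist','w9'); s=snap('scene','s9'); 
cv2.imwrite('pics/c9.png',cv2.cvtColor(cv2.resize(s['frame'][170:310,220:380],None,fx=4,fy=4,interpolation=cv2.INTER_CUBIC),cv2.COLOR_RGB2BGR))
E
```

```text
t 10.05 pos [ 0.6162 -0.0564  0.1716] head 5.4 delta [0.14 0.03 0.41] turn -0.3437163148928164 F [ 0.51 -0.2  -4.28] w 0.695 tilt [-0.0181  0.0024] j [ 0.37  0.55 -0.54  1.61  0.3   1.09 -0.16]
```

View pics/c9.png

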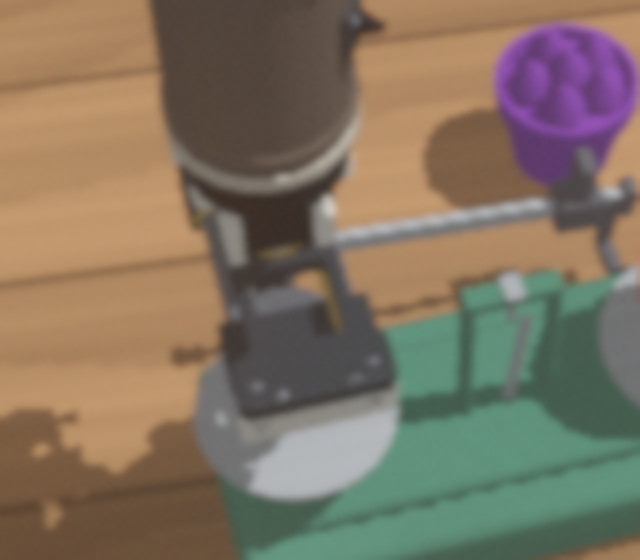

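View pics/w9.png

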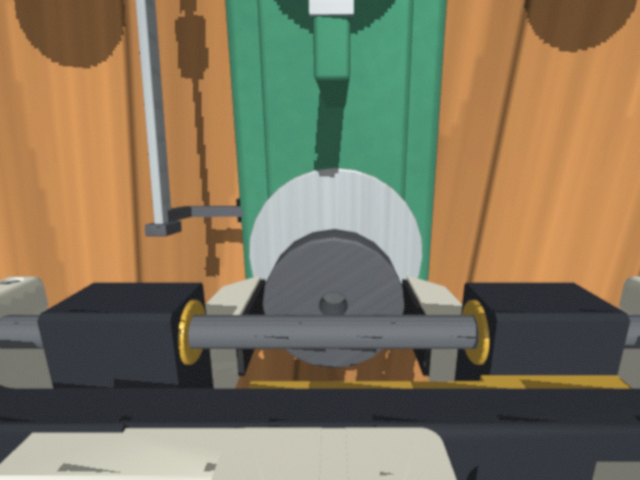

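Scene view: the held disc hangs over the plate in line with it. Wrist view: plate 250–421 and disc 264–404 across, nearly concentric in columns. I lower gently and watch the force.

>>> arm_command:
  deltas:
    - {"xyz":[0.14,0.03,0.2],"turn":0,"jaw":255}
    - {"xyz":[0.14,0.03,0.4],"turn":0,"jaw":255}
    - {"xyz":[0.14,0.03,0.6],"turn":0,"jaw":255}
    - {"xyz":[0.14,0.03,0.6],"turn":0,"jaw":255}
    - {"xyz":[0.14,0.03,0.6],"turn":0,"jaw":255}

```text
clock: 10.57
position: [0.6164, -0.0549, 0.1659]
ee_rot: [-2.106, -2.312, 0.016]
force: [0.1, 0.2, -3.1]
width: 0.694
```

```bash
python3 - <<'E'
from h import *
go([.6163,-.0550,.150],5.7)
d=snap('wrist','w10')
cv2.imwrite('pics/c10.png',cv2.cvtColor(cv2.resize(d['frame'][280:325,300:370],None,fx=9,fy=9,interpolation=cv2.INTER_NEAREST),cv2.COLOR_RGB2BGR))
E
```

```text
t 10.57 pos [ 0.6164 -0.0549  0.1659] head 5.3 delta [-0.01  0.02  1.59] turn -0.3603928380153718 F [ 0.07  0.16 -3.08] w 0.694 tilt [-0.0175  0.0025] j [ 0.36  0.55 -0.54  1.61  0.31  1.08 -0.17]
```

View pics/c10.png

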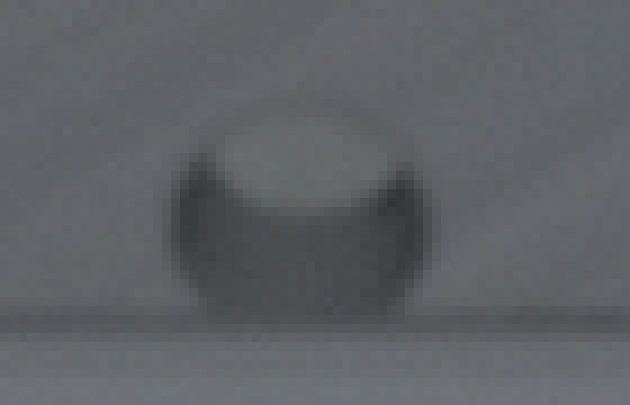

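Zoomed, the pale spindle end shows through the hole, evenly placed (215–385 in a hole of 175–430). I go on down.

>>> arm_command:
  deltas:
    - {"xyz":[0,0.01,0.25],"turn":0,"jaw":255}
    - {"xyz":[0,0.01,0.5],"turn":0,"jaw":255}
    - {"xyz":[0,0.01,0.7],"turn":0,"jaw":255}
    - {"xyz":[0,0.01,0.7],"turn":0,"jaw":255}

```text
clock: 10.95
position: [0.6161, -0.0549, 0.1584]
ee_rot: [-2.105, -2.311, 0.016]
force: [-0.2, -0.5, -3.5]
width: 0.695
```

```bash
python3 - <<'E'
from h import *
go([.6163,-.0550,.150],5.7)
d=snap('wrist','w11'); s=snap('scene','s11')
cv2.imwrite('pics/c11.png',cv2.cvtColor(cv2.resize(d['frame'][280:325,300:370],None,fx=9,fy=9,interpolation=cv2.INTER_NEAREST),cv2.COLOR_RGB2BGR))
E
```

```text
t 10.95 pos [ 0.6161 -0.0549  0.1584] head 5.3 delta [-0.02  0.04  0.84] turn -0.35245622314403136 F [-0.15 -0.45 -3.54] w 0.695 tilt [-0.0183  0.0025] j [ 0.36  0.56 -0.54  1.62  0.31  1.07 -0.17]
```

View pics/c11.png

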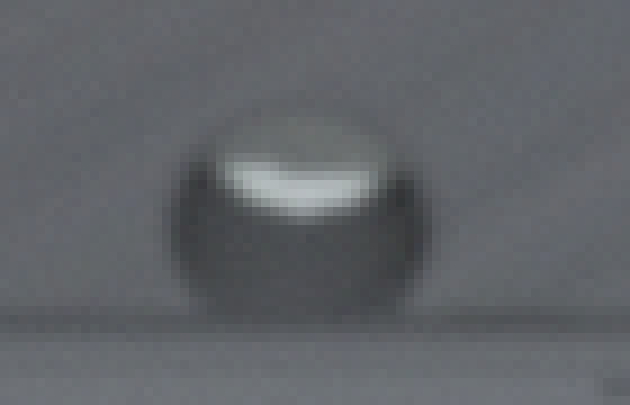

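>>> arm_command:
  deltas:
    - {"xyz":[0,0.02,0.25],"turn":0,"jaw":255}
    - {"xyz":[0,0.02,0.5],"turn":0,"jaw":255}
    - {"xyz":[0,0.02,0.75],"turn":0,"jaw":255}
    - {"xyz":[0,0.02,0.8],"turn":0,"jaw":255}

```text
clock: 11.38
position: [0.6161, -0.0548, 0.1502]
ee_rot: [-2.105, -2.311, 0.016]
force: [0.6, -1.4, -3.4]
width: 0.694
```

```bash
python3 - <<'E'
from h import *
go([.6163,-.0550,.150],5.7)
d=snap('wrist','w12'); s=snap('scene','s12')
a=cv2.resize(d['frame'][280:325,300:370],None,fx=9,fy=9,interpolation=cv2.INTER_NEAREST)
b=cv2.resize(s['frame'][190:300,250:420],(630,408),interpolation=cv2.INTER_CUBIC)
cv2.imwrite('pics/c12.png',cv2.cvtColor(cv2.resize(np.vstack([a[:180],b]),None,fx=1,fy=1),cv2.COLOR_RGB2BGR))
E
```

```text
t 11.38 pos [ 0.6161 -0.0548  0.1502] head 5.3 delta [-0.02  0.02  0.02] turn -0.3521894562912138 F [ 0.58 -1.41 -3.36] w 0.694 tilt [-0.0185  0.0026] j [ 0.36  0.57 -0.54  1.63  0.32  1.05 -0.18]
```

View pics/c12.png

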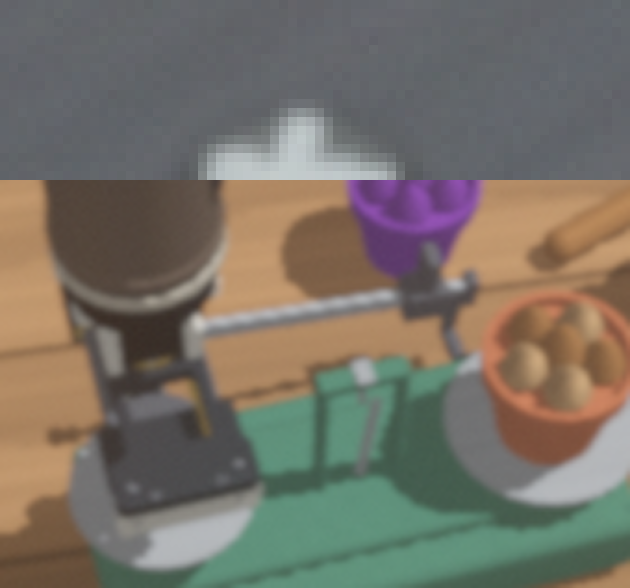

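The disc is threaded: the bright spindle end has risen in the hole, the needle has not moved and the force is only the disc's weight. I lower it to just above the plate.

>>> arm_command:
  deltas:
    - {"xyz":[-0.02,0.02,0.6],"turn":0,"jaw":255}
    - {"xyz":[-0.04,0.03,1.2],"turn":0,"jaw":255}
    - {"xyz":[-0.04,0.05,1.8],"turn":0,"jaw":255}
    - {"xyz":[-0.04,0.07,2.4],"turn":0,"jaw":255}
    - {"xyz":[-0.04,0.07,2.6],"turn":0,"jaw":255}

```text
clock: 11.9
position: [0.6159, -0.0551, 0.1231]
ee_rot: [-2.104, -2.311, 0.018]
force: [-0.6, 0.5, -3.5]
width: 0.697
```

>>> arm_command:
  deltas:
    - {"xyz":[0,0,0.1],"turn":0,"jaw":255}
    - {"xyz":[0,0,0.1],"turn":0,"jaw":255}

```text
clock: 12.07
position: [0.6156, -0.0551, 0.1215]
ee_rot: [-2.104, -2.31, 0.019]
force: [0.4, -0.2, -3.8]
width: 0.694
```

```bash
python3 - <<'E'
from h import *
go([.6163,-.0550,.120],5.7)
for i in range(3): print(observe()['force'])
E
```

```text
t 12.07 pos [ 0.6156 -0.0551  0.1215] head 5.4 delta [-0.    0.08  0.15] turn -0.34442711262154546 F [ 0.36 -0.23 -3.77] w 0.694 tilt [-0.0207  0.0028] j [ 0.35  0.6  -0.53  1.66  0.34  1.   -0.19]
[ 0.35939367 -0.2335411  -3.77493091]
[ 0.35939367 -0.2335411  -3.77493091]
[ 0.35939367 -0.2335411  -3.77493091]
```

>>> arm_command:
  deltas:
    - {"xyz":[0,0.05,0.2],"turn":0,"jaw":255}
    - {"xyz":[0,0.06,0.4],"turn":0,"jaw":255}
    - {"xyz":[0,0.06,0.6],"turn":0,"jaw":255}
    - {"xyz":[0,0.08,0.8],"turn":0,"jaw":255}
    - {"xyz":[0,0.08,1.0],"turn":0,"jaw":255}

```text
clock: 12.48
position: [0.6165, -0.0554, 0.1118]
ee_rot: [-2.105, -2.31, 0.018]
force: [0.1, -1.9, 2.4]
width: 0.696
```

>>> arm_command:
  deltas:
    - {"xyz":[0,0.02,0.2],"turn":0,"jaw":255}
    - {"xyz":[0,0.02,0.2],"turn":0,"jaw":255}
    - {"xyz":[0,0.02,0.2],"turn":0,"jaw":255}
    - {"xyz":[0,0.02,0.2],"turn":0,"jaw":255}

```text
clock: 12.82
position: [0.6165, -0.0555, 0.1097]
ee_rot: [-2.105, -2.31, 0.019]
force: [-1.7, -1.9, 2.1]
width: 0.691
```

```bash
python3 - <<'E'
from h import *
go([.6163,-.0550,.108],5.7)
s=snap('scene','s13')
F=[]
for i in range(8):
    get_image('wrist'); F.append(observe()['force'][2])
print(np.round(F,2),np.mean(F))
cv2.imwrite('pics/c13.png',cv2.cvtColor(cv2.resize(s['frame'][190:300,250:420],None,fx=4,fy=4,interpolation=cv2.INTER_CUBIC),cv2.COLOR_RGB2BGR))
E
```

```text
t 12.82 pos [ 0.6165 -0.0555  0.1097] head 5.3 delta [ 0.05 -0.01  0.18] turn -0.36099845073667325 F [-1.7  -1.92  2.14] w 0.691 tilt [-0.0202  0.002 ] j [ 0.35  0.61 -0.52  1.67  0.35  0.98 -0.2 ]
[1.47 2.05 1.17 2.81 2.28 2.35 2.15 1.4 ] 1.95877907928354
```

View pics/c13.png

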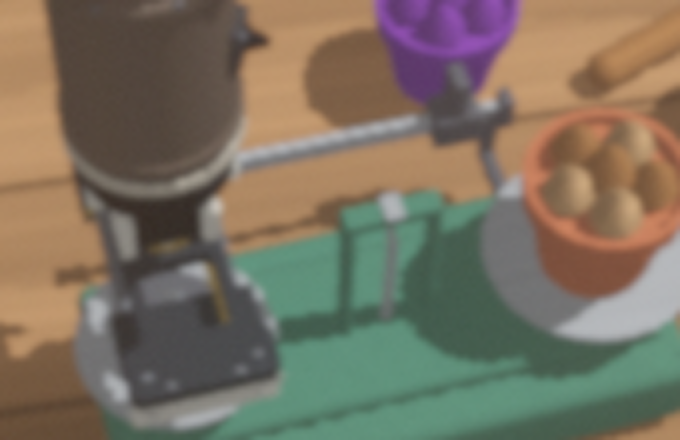

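The scene view shows the needle nearly under the index (about (390,260) against (392,205) in the crop), so the beam is about level at a net upward force of about 2.0 N. That puts the pot near 0.61 kg, so the small disc is probably not needed. I raise the disc back to the top stop and release it.

>>> arm_command:
  deltas:
    - {"xyz":[0.03,-0.02,-0.3],"turn":0,"jaw":255}
    - {"xyz":[0.03,-0.02,-0.6],"turn":0,"jaw":255}
    - {"xyz":[0.03,-0.03,-0.85],"turn":0,"jaw":255}
    - {"xyz":[0.03,-0.03,-0.88],"turn":0,"jaw":255}
    - {"xyz":[0.03,-0.03,-0.88],"turn":0,"jaw":255}

```text
clock: 13.68
position: [0.6165, -0.0549, 0.1189]
ee_rot: [-2.105, -2.311, 0.018]
force: [-2.0, -1.0, 1.5]
width: 0.694
```

```bash
python3 - <<'E'
from h import *
go([.6163,-.0550,.1192],5.7)
E
```

```text
t 13.68 pos [ 0.6165 -0.0549  0.1189] head 5.3 delta [-0.01 -0.02 -0.03] turn -0.3543860340232925 F [-2.02 -1.04  1.51] w 0.694 tilt [-0.0196  0.0024] j [ 0.35  0.6  -0.53  1.66  0.34  1.   -0.2 ]
```

>>> arm_command:
  deltas:
    - {"xyz":[0,0,-0.06],"turn":0,"jaw":255}
    - {"xyz":[0,0,-0.06],"turn":0,"jaw":255}
    - {"xyz":[0,0,-0.06],"turn":0,"jaw":45}
    - {"xyz":[0,0,-0.06],"turn":0,"jaw":45}
    - {"xyz":[0,0,-0.06],"turn":0,"jaw":45}

```text
clock: 14.1
position: [0.6169, -0.0546, 0.1195]
ee_rot: [-2.105, -2.311, 0.017]
force: [-0.3, 0.1, -0.0]
width: 0.812
```

```bash
python3 - <<'E'
from h import *
go([.6163,-.0550,.12],5.7)
s=snap('scene','s14'); d=snap('wrist','w14')
a=cv2.resize(s['frame'][190:300,250:420],None,fx=3.2,fy=3.2,interpolation=cv2.INTER_CUBIC)
b=cv2.resize(d['frame'][180:400,150:520],(a.shape[1],int(220/370*a.shape[1])))
cv2.imwrite('pics/c14.png',cv2.cvtColor(np.vstack([b,a])[:600],cv2.COLOR_RGB2BGR))
E
```

```text
t 14.10 pos [ 0.6169 -0.0546  0.1195] head 5.4 delta [-0.03 -0.06 -0.05] turn -0.34359994757637935 F [-0.34  0.06 -0.03] w 0.812 tilt [-0.0189  0.0027] j [ 0.35  0.6  -0.53  1.66  0.34  1.   -0.2 ]
```

View pics/c14.png

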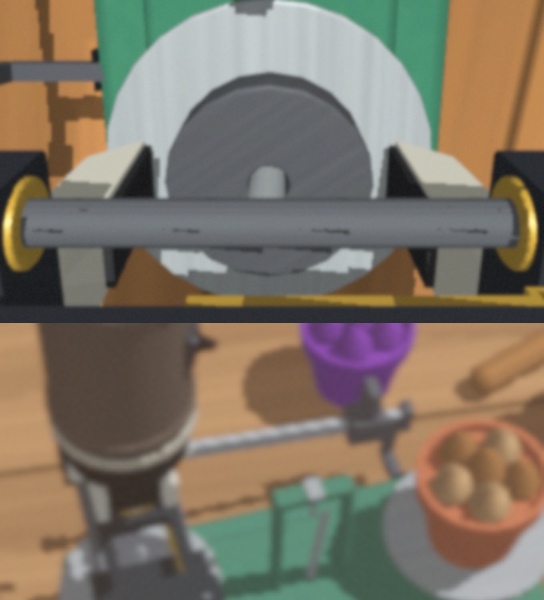

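The disc lies flat on the plate with the spindle standing through it; the fingers are clear and the force is about 0. I rise and move over to the poise, turning the jaws along the bar.

>>> arm_command:
  deltas:
    - {"xyz":[0,0.05,-2],"turn":0,"jaw":45}
    - {"xyz":[0,0.1,-5],"turn":0,"jaw":45}
    - {"xyz":[0,0.15,-8],"turn":0,"jaw":45}
    - {"xyz":[0,0.2,-11],"turn":0,"jaw":110}
    - {"xyz":[0,0.2,-11],"turn":0,"jaw":110}

```text
clock: 14.62
position: [0.624, -0.054, 0.2358]
ee_rot: [-2.109, -2.316, 0.007]
force: [0.4, -0.2, -0.0]
width: 0.724
```

>>> arm_command:
  deltas:
    - {"xyz":[2.5,-1.4,0],"turn":-7,"jaw":110}
    - {"xyz":[5,-2.9,0],"turn":-14,"jaw":110}
    - {"xyz":[7.5,-4.4,0],"turn":-21,"jaw":110}
    - {"xyz":[10,-5.8,0],"turn":-28,"jaw":110}
    - {"xyz":[10,-5.8,0],"turn":-35,"jaw":110}

```text
clock: 15.03
position: [0.5538, 0.0465, 0.2376]
ee_rot: [-1.295, -2.85, -0.001]
force: [-0.1, -0.0, 0.3]
width: 0.571
```

>>> arm_command:
  deltas:
    - {"xyz":[3,0.2,0],"turn":-7,"jaw":110}
    - {"xyz":[6,0.5,0],"turn":-14,"jaw":110}
    - {"xyz":[9,0.7,0],"turn":-21,"jaw":110}
    - {"xyz":[11.5,1,0],"turn":-28,"jaw":110}
    - {"xyz":[11.5,1,0],"turn":-35,"jaw":110}

```text
clock: 15.45
position: [0.4824, 0.1449, 0.2395]
ee_rot: [-0.357, -3.111, -0.009]
force: [0.7, 0.4, 0.9]
width: 0.57
```

>>> arm_command:
  deltas:
    - {"xyz":[0,0,0],"turn":-7,"jaw":110}
    - {"xyz":[0,0,0],"turn":-14,"jaw":110}
    - {"xyz":[0,0,0],"turn":-20,"jaw":110}
    - {"xyz":[0,0,0],"turn":-20,"jaw":110}

```text
clock: 15.78
position: [0.4824, 0.145, 0.2394]
ee_rot: [0.197, -3.127, -0.012]
force: [-0.1, 0.1, -0.2]
width: 0.571
```

```bash
python3 - <<'E'
from h import *
go([.484,.134,.150],95.7)
d=snap('wrist','w15'); s=snap('scene','s15')
E
```

```text
t 15.78 pos [0.4824 0.145  0.2394] head 97.2 delta [-0.09 -1.18  8.93] turn 1.519554392709864 F [-0.07  0.13 -0.19] w 0.571 tilt [-0.0091  0.0071] j [ 0.39  0.41 -1.04  1.78  0.37  1.17  0.93]
```

View pics/w15.png

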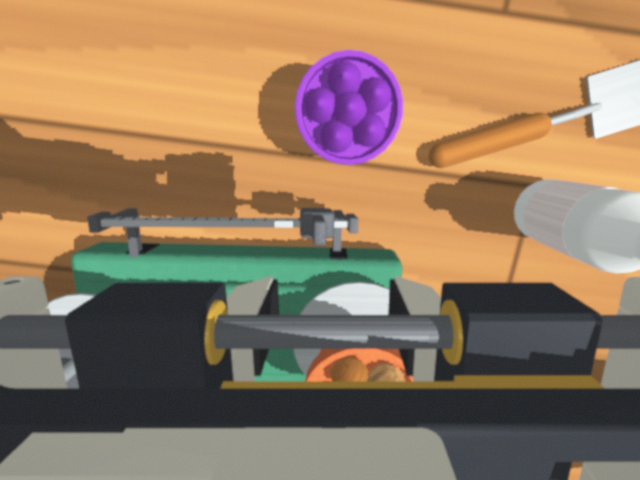

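View pics/s15.png

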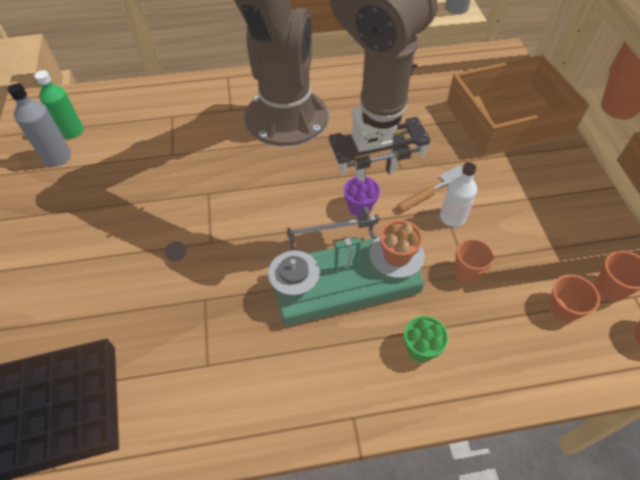

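Wrist view: the poise is at (320,222) on its bar, with the tab top at about (317,212). Scene view: the big disc lies on the plate and the small disc at (175,251) is untouched.

```bash
python3 - <<'E'
from h import *
d=load('w15');P=cloud(d)
m=(P[...,2]>.110)&(P[...,2]<.14)&(P[...,0]<.52)&(P[...,0]>.44)&(P[...,1]>.05)&(P[...,1]<.2); m[290:]=0
ys,xs=np.where(m); print(m.sum(),xs.min(),xs.max(),ys.min(),ys.max(),P[m].mean(0),P[m].min(0),P[m].max(0))
t=m&(P[...,2]>.118); print(P[t].mean(0),t.sum())
print(np.percentile(P[m][:,1],[5,50,95]))
cv2.imwrite('pics/c15.png',cv2.cvtColor(cv2.resize(d['frame'][190:270,270:390],None,fx=6,fy=6,interpolation=cv2.INTER_CUBIC),cv2.COLOR_RGB2BGR))
m2=(P[...,2]>.06)&(P[...,2]<.118)&(P[...,0]<.52)&(P[...,0]>.46)&(P[...,1]>.17)&(P[...,1]<.2); print(P[m2].max(0) if m2.sum() else 0)
E
```

```text
331 313 326 219 245 [0.48030777 0.13525173 0.11882321] [0.47098598 0.12937852 0.11048597] [0.49131909 0.14108871 0.12130629]
[0.4809757  0.13561428 0.11960477] 281
[0.13052139 0.1352618  0.13990573]
[0.51971179 0.19761858 0.06056108]
```

View pics/c15.png

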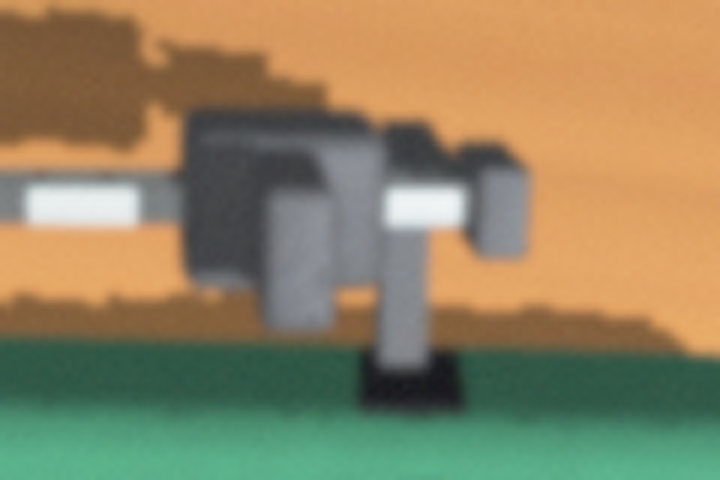

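The tab's top centre is at about (0.481, 0.135, 0.120), zoomed pixel (298,260). I lower the open fingers astride it without touching.

>>> arm_command:
  deltas:
    - {"xyz":[0.1,-1.0,3],"turn":1.5,"jaw":110}
    - {"xyz":[0.15,-1.05,6.5],"turn":1.5,"jaw":110}
    - {"xyz":[0.15,-1.05,9],"turn":1.5,"jaw":110}
    - {"xyz":[0.15,-1.05,9.5],"turn":1.5,"jaw":110}
    - {"xyz":[0.15,-1.05,9.5],"turn":1.5,"jaw":110}

```text
clock: 16.3
position: [0.4804, 0.1347, 0.1433]
ee_rot: [0.138, -3.127, -0.011]
force: [-0.1, 0.6, 0.4]
width: 0.569
```

```bash
python3 - <<'E'
from h import *
go([.481,.135,.109],95.7)
d=snap('wrist','w16')
E
```

```text
t 16.30 pos [0.4804 0.1347 0.1433] head 95.1 delta [-0.1  -0.    3.43] turn -0.639172457623161 F [-0.11  0.65  0.45] w 0.569 tilt [-0.0121  0.0066] j [ 0.33  0.51 -0.96  1.92  0.48  0.98  0.81]
```

View pics/w16.png

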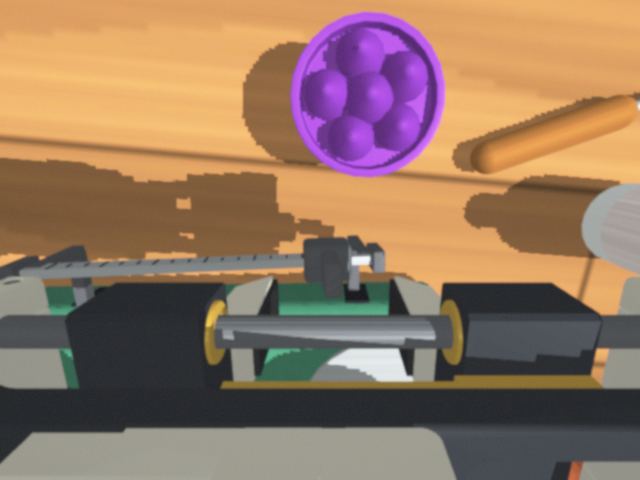

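Tab at (333,285), midway between the fingers (265 and 395). I lower to tab height, then push.

>>> arm_command:
  deltas:
    - {"xyz":[-0.1,0,1.5],"turn":-0.6,"jaw":110}
    - {"xyz":[-0.1,0,3],"turn":-0.6,"jaw":110}
    - {"xyz":[-0.1,0,3.4],"turn":-0.6,"jaw":110}
    - {"xyz":[-0.1,0,3.4],"turn":-0.6,"jaw":110}

```text
clock: 16.68
position: [0.4823, 0.136, 0.1115]
ee_rot: [0.155, -3.129, -0.013]
force: [0.6, -0.0, 0.3]
width: 0.57
```

```bash
python3 - <<'E'
from h import *
go([.481,.135,.109],95.7)
d=snap('wrist','w17')
E
```

```text
t 16.68 pos [0.4823 0.136  0.1115] head 95.7 delta [ 0.14 -0.09  0.25] turn -0.0449772348510038 F [ 0.56 -0.04  0.33] w 0.570 tilt [-0.0094  0.0075] j [ 0.3   0.55 -0.92  1.95  0.53  0.92  0.78]
```

View pics/w17.png

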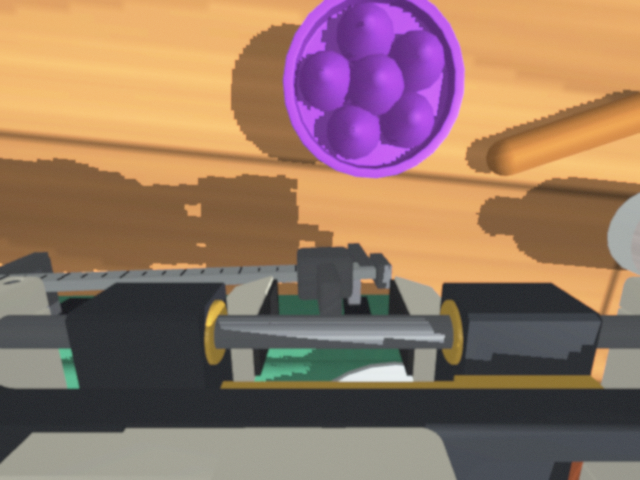

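>>> arm_command:
  deltas:
    - {"xyz":[0.1,-1,0.15],"turn":0,"jaw":110}
    - {"xyz":[0.1,-2,0.15],"turn":0,"jaw":110}
    - {"xyz":[0.1,-3,0.15],"turn":0,"jaw":110}
    - {"xyz":[0.1,-4,0.15],"turn":0,"jaw":110}
    - {"xyz":[0.1,-5,0.15],"turn":0,"jaw":110}

```text
clock: 17.15
position: [0.4869, 0.0851, 0.1104]
ee_rot: [0.154, -3.13, -0.013]
force: [-0.9, 1.1, 1.1]
width: 0.567
```

```bash
python3 - <<'E'
from h import *
go([.481+.08*.1,.135-.08,.109],95.7)
d=snap('wrist','w18')
s=snap('scene','s18')
a=cv2.resize(s['frame'][150:310,250:420],None,fx=3,fy=3,interpolation=cv2.INTER_CUBIC)
cv2.imwrite('pics/c18.png',cv2.cvtColor(a,cv2.COLOR_RGB2BGR))
E
```

```text
t 17.15 pos [0.4869 0.0851 0.1104] head 95.6 delta [ 0.08 -3.02  0.12] turn -0.07635897025899396 F [-0.92  1.06  1.08] w 0.567 tilt [-0.0079  0.0081] j [ 0.41  0.54 -0.93  1.96  0.53  0.91  0.87]
```

View pics/w18.png

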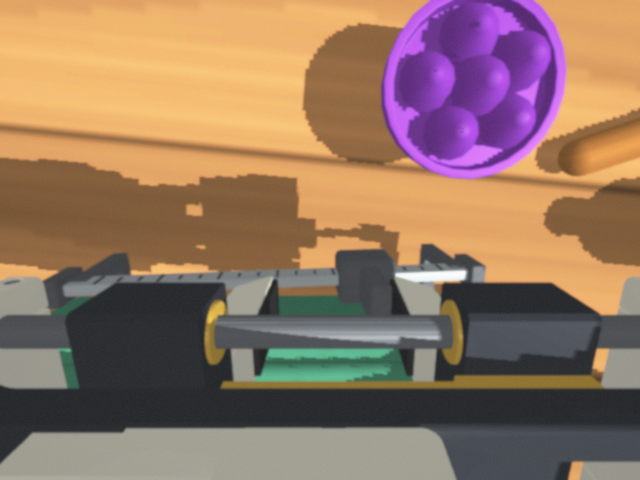

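View pics/c18.png

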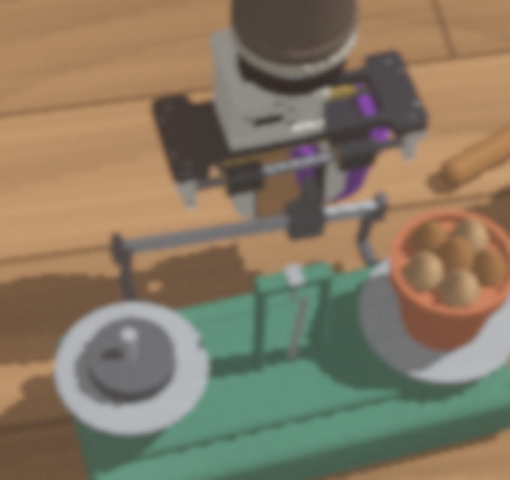

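The fingers push the poise well; its block now sits at (365,275) in the wrist view, and the needle still leans (load side down). I keep pushing.

>>> arm_command:
  deltas:
    - {"xyz":[0,-1,0],"turn":0,"jaw":110}
    - {"xyz":[0,-2,0],"turn":0,"jaw":110}
    - {"xyz":[0,-3,0],"turn":0,"jaw":110}
    - {"xyz":[0,-4,0],"turn":0,"jaw":110}
    - {"xyz":[0,-4.5,0],"turn":0,"jaw":110}

```text
clock: 17.67
position: [0.4911, 0.0367, 0.1093]
ee_rot: [0.147, -3.129, -0.01]
force: [0.6, 0.6, 1.0]
width: 0.568
```

>>> arm_command:
  deltas:
    - {"xyz":[0,-1,0],"turn":0,"jaw":110}
    - {"xyz":[0,-2,0],"turn":0,"jaw":110}
    - {"xyz":[0,-3,0],"turn":0,"jaw":110}
    - {"xyz":[0,-3.6,0],"turn":0,"jaw":110}
    - {"xyz":[0,-3.6,0],"turn":0,"jaw":110}

```text
clock: 18.08
position: [0.4944, -0.0014, 0.1086]
ee_rot: [0.143, -3.128, -0.008]
force: [1.2, -0.1, 0.1]
width: 0.565
```

```bash
python3 - <<'E'
from h import *
go([.481+.12*.1,.135-.12,.109],95.7)
d=snap('wrist','w19')
s=snap('scene','s19')
a=cv2.resize(s['frame'][150:310,250:420],None,fx=3,fy=3,interpolation=cv2.INTER_CUBIC)
cv2.imwrite('pics/c19.png',cv2.cvtColor(a,cv2.COLOR_RGB2BGR))
E
```

```text
t 18.08 pos [ 0.4944 -0.0014  0.1086] head 95.3 delta [-0.01  1.65 -0.03] turn -0.449199991685461 F [ 1.25 -0.13  0.08] w 0.565 tilt [-0.0105  0.0046] j [ 0.58  0.54 -0.92  1.96  0.54  0.91  1.04]
```

View pics/c19.png

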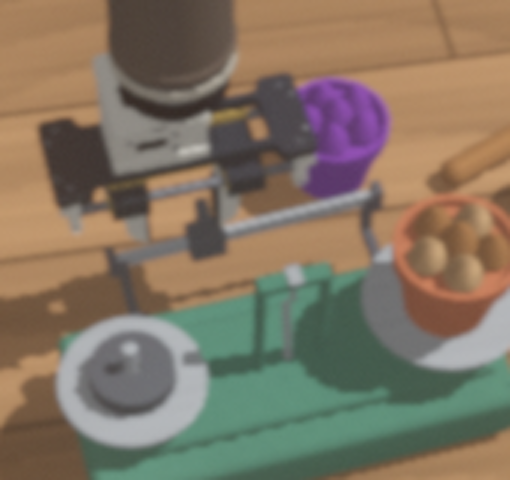

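The poise now stands at about (205,235) in the crop and the needle is nearly upright. I back off so nothing touches, and let the beam settle.

>>> arm_command:
  deltas:
    - {"xyz":[0,1,0],"turn":0,"jaw":110}
    - {"xyz":[0,1.8,0],"turn":0,"jaw":110}
    - {"xyz":[0,1.8,0],"turn":0,"jaw":110}

```text
clock: 18.43
position: [0.4924, 0.0215, 0.1095]
ee_rot: [0.152, -3.129, -0.011]
force: [0.5, 0.5, 0.5]
width: 0.567
```

```bash
cat > ndl.py <<'E'
from h import *
def needle(tag,wait=40):
    for i in range(wait): get_image('wrist')
    go([.481+.12*.1,.135-.12,.109],95.7)
    d=snap('wrist','w'+tag); s=snap('scene','s'+tag); t=snap('top','t'+tag)
    a=cv2.resize(s['frame'][225:285,320:375],None,fx=10,fy=10,interpolation=cv2.INTER_CUBIC)
    cv2.imwrite('pics/n'+tag+'.png',cv2.cvtColor(a,cv2.COLOR_RGB2BGR))
    # plate heights from depth: weight plate rim vs load plate visible patches
    for n,dd in(('scene',s),('top',t)):
        P=cloud(dd); f=dd['frame'].astype(int); g=((f.max(2)-f.min(2))<35)&(f.min(2)>110)
        c=np.array([.6163,-.0546]); r=np.hypot(P[...,0]-c[0],P[...,1]-c[1])
        m=g&(r>.036)&(r<.053)&(P[...,2]>.07)&(P[...,2]<.13)
        L=c+.24*np.array([-.1,.995]); r2=np.hypot(P[...,0]-L[0],P[...,1]-L[1])
        m2=g&(r2<.054)&(P[...,2]>.07)&(P[...,2]<.13)
        print(n,'weight plate z',np.median(P[m][:,2]).round(4),m.sum(),'load plate z',np.median(P[m2][:,2]).round(4) if m2.sum() else None,m2.sum())
    P=cloud(s); m=(P[...,2]>.108)&(P[...,2]<.14)&(P[...,0]<.52)&(P[...,0]>.46)&(P[...,1]>-.04)&(P[...,1]<.17)
    print('tab?',P[m].mean(0),m.sum())
E
python3 -c "
from ndl import *
needle('20')"
```

```text
t 20.43 pos [0.4927 0.0184 0.1091] head 95.3 delta [ 0.   -0.34  0.  ] turn -0.35042479532839366 F [-1.   -0.33  0.07] w 0.572 tilt [-0.0099  0.0056] j [ 0.54  0.54 -0.93  1.97  0.54  0.91  1.  ]
scene weight plate z 0.1122 837 load plate z 0.0883 495
top weight plate z 0.1122 567 load plate z 0.0882 349
tab? [0.50007013 0.02386533 0.12569039] 178
```

View pics/n20.png

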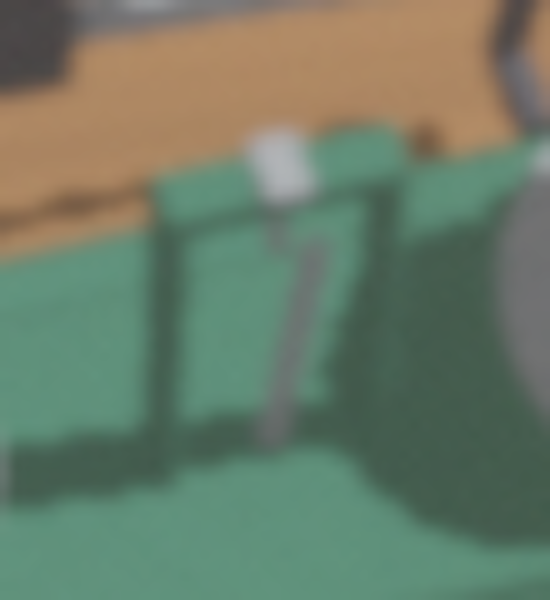

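View pics/w20.png

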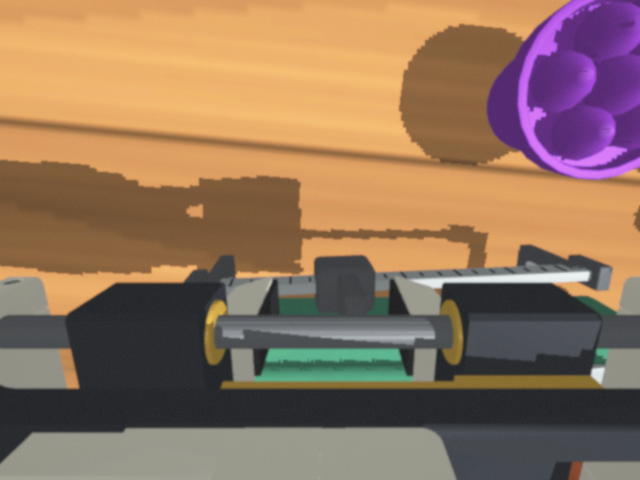

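Wrist view: the tab, at about (352,295), is free between the fingers (265 and 395). Needle zoom: the tip is at (318,245), right of the index tip at (275,240), and the weight plate is still at its top stop (z 0.112). More travel is needed, so I push about 12 mm further than last time.

>>> arm_command:
  deltas:
    - {"xyz":[0,-1,0],"turn":0,"jaw":110}
    - {"xyz":[0,-2,0],"turn":0,"jaw":110}
    - {"xyz":[0,-2.6,0],"turn":0,"jaw":110}
    - {"xyz":[0,-3.2,0],"turn":0,"jaw":110}
    - {"xyz":[0,-3.2,0],"turn":0,"jaw":110}

```text
clock: 21.0
position: [0.4957, -0.0157, 0.1085]
ee_rot: [0.142, -3.128, -0.008]
force: [-0.5, 0.2, -0.7]
width: 0.57
```

>>> arm_command:
  deltas:
    - {"xyz":[0,0.8,0],"turn":0,"jaw":110}
    - {"xyz":[0,1.5,0],"turn":0,"jaw":110}
    - {"xyz":[0,1.5,0],"turn":0,"jaw":110}

```text
clock: 21.25
position: [0.4942, 0.0016, 0.1089]
ee_rot: [0.146, -3.129, -0.01]
force: [-0.2, 1.0, 0.8]
width: 0.567
```

```bash
python3 -c "
from ndl import *
needle('21')"
```

```text
t 23.25 pos [ 0.4943 -0.0008  0.1086] head 95.2 delta [-0.01  1.58 -0.03] turn -0.5043493550289639 F [-0.23  0.06  0.35] w 0.568 tilt [-0.0104  0.0047] j [ 0.57  0.54 -0.92  1.96  0.54  0.91  1.03]
scene weight plate z 0.0977 826 load plate z 0.1024 529
top weight plate z 0.0979 523 load plate z 0.1026 351
tab? [0.50152511 0.00615898 0.12453843] 165
```

View pics/n21.png

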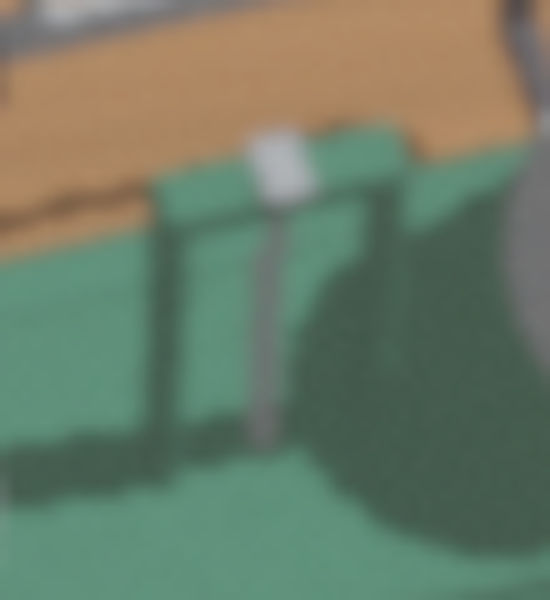

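View pics/w21.png

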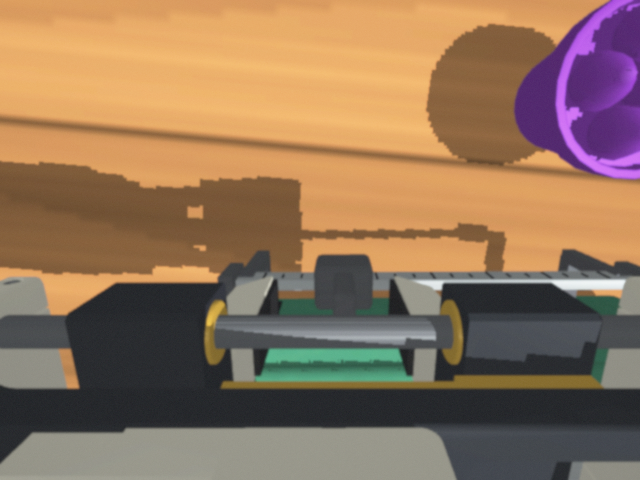

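Floating: the needle is slightly left of the index (tip about (268,235) against (275,215)). The plate heights of 0.0978 and 0.1025 give a tilt of about +0.0195 rad, within limits but near the edge. A back-nudge of about 2.5 mm would centre it. I approach with the other finger and watch the beam.

>>> arm_command:
  deltas:
    - {"xyz":[0,1,0],"turn":0,"jaw":110}
    - {"xyz":[0,2,0],"turn":0,"jaw":110}
    - {"xyz":[0,2.7,0],"turn":0,"jaw":110}
    - {"xyz":[0,2.7,0],"turn":0,"jaw":110}

```text
clock: 23.73
position: [0.4917, 0.0288, 0.1091]
ee_rot: [0.147, -3.128, -0.01]
force: [-0.4, -0.3, -0.5]
width: 0.571
```

```bash
python3 -c "
from ndl import *
needle('22',6)"
```

```text
t 24.03 pos [0.4919 0.0258 0.1087] head 95.2 delta [-0.01 -1.08 -0.04] turn -0.5289187450465249 F [0.21 0.22 0.82] w 0.570 tilt [-0.0106  0.0045] j [ 0.52  0.54 -0.92  1.97  0.54  0.91  0.98]
scene weight plate z 0.1021 841 load plate z 0.0981 518
top weight plate z 0.1026 608 load plate z 0.0982 352
tab? [0.50005035 0.02285773 0.12496898] 170
```

>>> arm_command:
  deltas:
    - {"xyz":[0,0.3,0],"turn":0,"jaw":110}
    - {"xyz":[0,0.4,0],"turn":0,"jaw":110}
    - {"xyz":[0,0.4,0],"turn":0,"jaw":110}

```text
clock: 24.43
position: [0.4915, 0.0302, 0.1088]
ee_rot: [0.142, -3.128, -0.008]
force: [-0.3, 0.5, -0.7]
width: 0.569
```

```bash
python3 -c "
from ndl import *
needle('23',6)"
```

```text
t 24.73 pos [0.4915 0.0298 0.1087] head 95.2 delta [-0.01 -1.48 -0.03] turn -0.5351556697056026 F [-0.1   0.41 -0.55] w 0.567 tilt [-0.0105  0.0046] j [ 0.51  0.54 -0.92  1.97  0.54  0.91  0.97]
scene weight plate z 0.1025 823 load plate z 0.0977 526
top weight plate z 0.1026 645 load plate z 0.098 352
tab? [0.49982066 0.0284068  0.12512017] 164
```

View pics/w23.png

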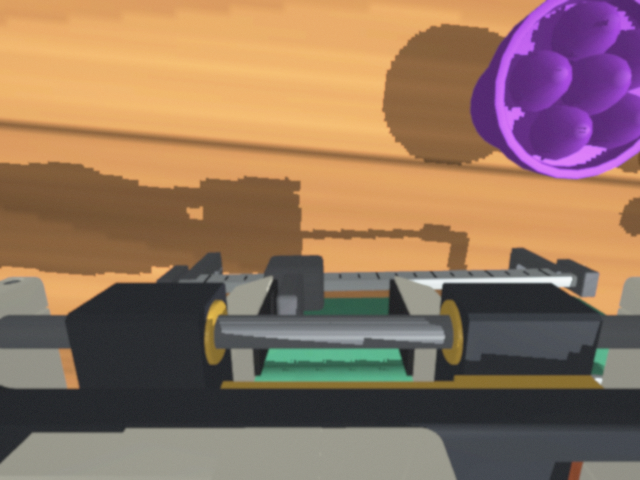

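The tab, at (287,300), is now close to the left finger (265), and the beam reads about −0.02 rad. I back off and see where it floats.

>>> arm_command:
  deltas:
    - {"xyz":[0,-0.8,0],"turn":0,"jaw":110}
    - {"xyz":[0,-1.2,0],"turn":0,"jaw":110}
    - {"xyz":[0,-1.2,0],"turn":0,"jaw":110}

```text
clock: 25.13
position: [0.4927, 0.0161, 0.1084]
ee_rot: [0.138, -3.128, -0.007]
force: [-0.4, -0.4, 0.3]
width: 0.569
```

```bash
python3 -c "
from ndl import *
needle('24',36)"
```

```text
t 26.93 pos [0.4926 0.0178 0.1087] head 95.2 delta [-0.01 -0.28 -0.03] turn -0.5375617292800428 F [ 0.55  0.37 -1.13] w 0.568 tilt [-0.0105  0.0046] j [ 0.54  0.54 -0.92  1.97  0.54  0.91  1.  ]
scene weight plate z 0.1024 823 load plate z 0.0977 525
top weight plate z 0.1031 544 load plate z 0.0976 345
tab? [0.49981373 0.01963    0.12524275] 174
```

View pics/n24.png

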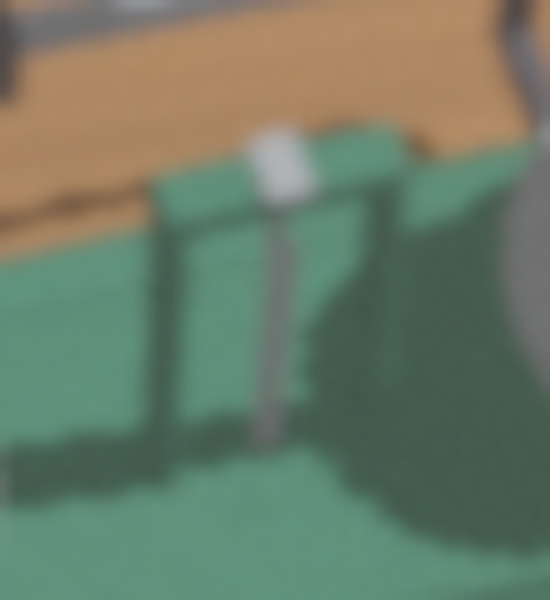

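View pics/w24.png

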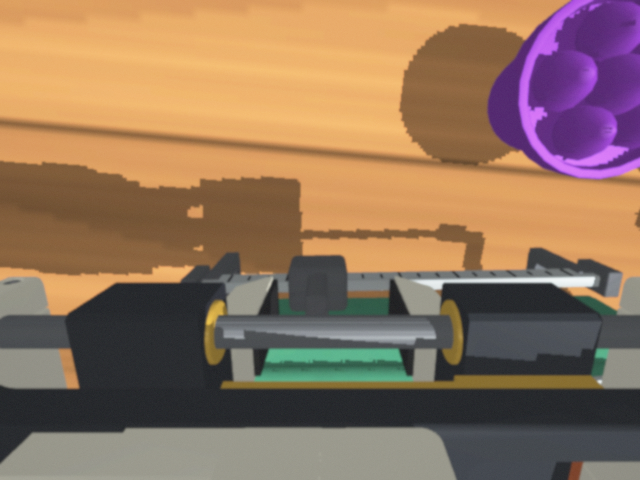

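Now it floats at about −0.020 rad (needle tip at (285,235), just right of the index), so the two nudges bracket level. I tap it halfway back.

>>> arm_command:
  deltas:
    - {"xyz":[0,-0.8,0],"turn":0,"jaw":110}
    - {"xyz":[0,-1.7,0],"turn":0,"jaw":110}
    - {"xyz":[0,-2.3,0],"turn":0,"jaw":110}
    - {"xyz":[0,-2.9,0],"turn":0,"jaw":110}
    - {"xyz":[0,-2.9,0],"turn":0,"jaw":110}

```text
clock: 27.5
position: [0.4953, -0.013, 0.1083]
ee_rot: [0.137, -3.128, -0.007]
force: [-0.1, 0.8, -1.0]
width: 0.571
```

>>> arm_command:
  deltas:
    - {"xyz":[0,0.8,0],"turn":0,"jaw":110}
    - {"xyz":[0,1.5,0],"turn":0,"jaw":110}
    - {"xyz":[0,1.5,0],"turn":0,"jaw":110}

```text
clock: 27.75
position: [0.4938, 0.0043, 0.1087]
ee_rot: [0.141, -3.128, -0.009]
force: [-0.4, 0.3, 0.1]
width: 0.568
```

```bash
python3 -c "
from ndl import *
needle('25',40)"
```

```text
t 29.75 pos [0.4939 0.0019 0.1083] head 95.0 delta [-0.02  1.31 -0.06] turn -0.6747389289021584 F [-0.41  0.57 -0.16] w 0.571 tilt [-0.011  0.004] j [ 0.57  0.54 -0.92  1.96  0.54  0.91  1.03]
scene weight plate z 0.0987 818 load plate z 0.1015 521
top weight plate z 0.0988 517 load plate z 0.1015 350
tab? [0.50149848 0.00607896 0.12466676] 166
```

View pics/n25.png

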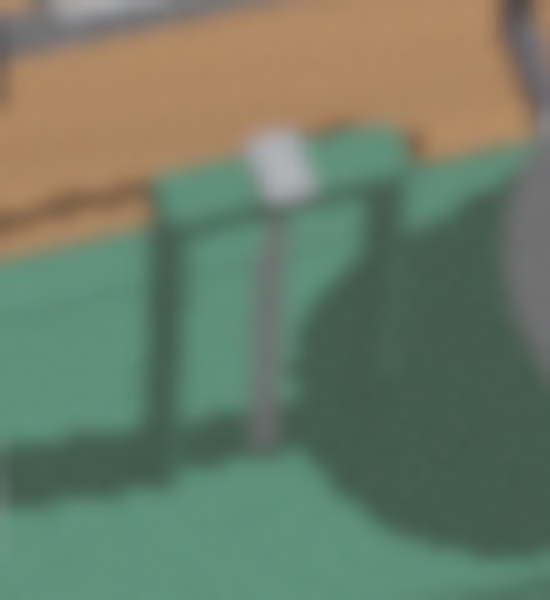

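View pics/w25.png

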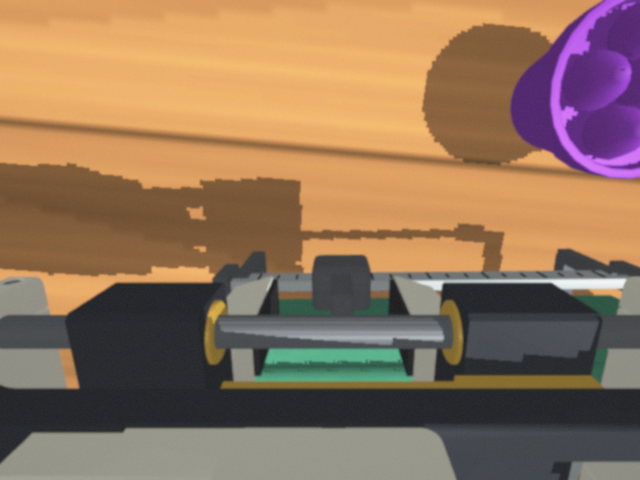

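It now floats at about +0.012 rad: plates at 0.0987 and 0.1015, needle tip at about (271,230), almost under the index. The tab at (342,295) is free of both fingers (265 and 395). I withdraw straight up.

>>> arm_command:
  deltas:
    - {"xyz":[0,0.2,-1.5],"turn":0,"jaw":110}
    - {"xyz":[0,0.2,-4],"turn":0,"jaw":110}
    - {"xyz":[0,0.2,-7],"turn":0,"jaw":110}
    - {"xyz":[0,0.2,-10],"turn":0,"jaw":110}
    - {"xyz":[0,0.2,-10],"turn":0,"jaw":110}

```text
clock: 30.32
position: [0.4975, 0.0047, 0.2133]
ee_rot: [0.138, -3.135, -0.007]
force: [0.9, 0.5, 0.9]
width: 0.574
```

```bash
python3 -c "
from ndl import *
needle('26',44)
import time
needle('27',10)
cv2.imwrite('pics/c27.png',cv2.cvtColor(cv2.resize(load('s27')['frame'][190:310,140:430],None,fx=2.7,fy=2.7,interpolation=cv2.INTER_CUBIC),cv2.COLOR_RGB2BGR))"
```

```text
t 32.52 pos [0.4948 0.0035 0.2083] head 95.0 delta [-0.02  1.11  9.94] turn -0.6769742344574894 F [-0.13  0.52  0.8 ] w 0.570 tilt [-0.011  0.004] j [ 0.65  0.43 -1.02  1.84  0.4   1.11  1.15]
scene weight plate z 0.0989 819 load plate z 0.1013 517
top weight plate z 0.0991 204 load plate z 0.1013 348
tab? [0.49730951 0.00593708 0.12219983] 54
t 33.17 pos [0.4949 0.0035 0.2083] head 95.0 delta [-0.02  1.11  9.94] turn -0.6786938629827404 F [ 0.21  0.51 -0.48] w 0.570 tilt [-0.011  0.004] j [ 0.65  0.43 -1.02  1.84  0.4   1.11  1.15]
scene weight plate z 0.0988 819 load plate z 0.1015 503
top weight plate z 0.0992 212 load plate z 0.1015 351
tab? [0.49773495 0.00615126 0.12138832] 57
```

View pics/c27.png

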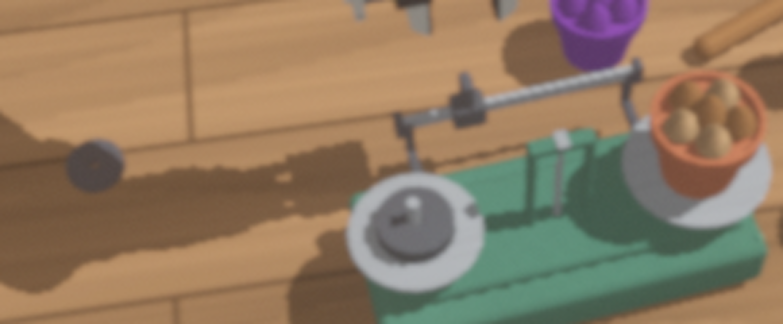

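View pics/n27.png

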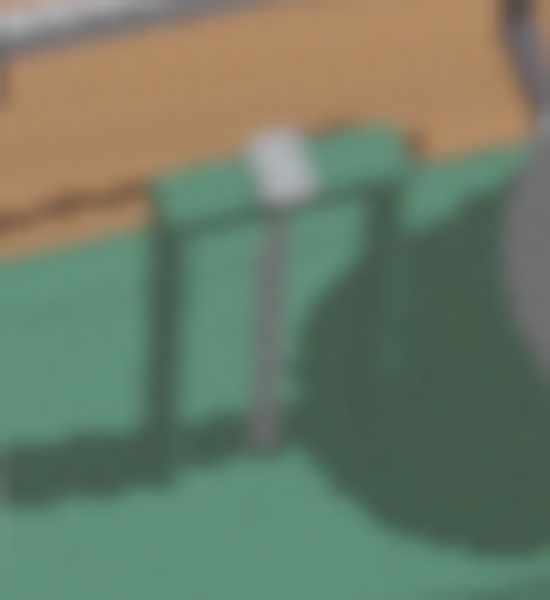

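The last pictures show a steady float at about +0.011 rad (needle tip about (272,230), index about (277,215)). The gripper is clear and the small disc is on the bench. One quick check that the big disc lies flat, then I hand in.

```bash
python3 -c "
from h import *
s=load('s27');P=cloud(s);f=s['frame'].astype(int)
m=(np.hypot(P[...,0]-.6163,P[...,1]+.0546)<.029)&(P[...,2]>.105)&(P[...,2]<.125)&(f.max(2)<130)
q=P[m];c,*_=np.linalg.lstsq(np.c_[q[:,:2]-q[:,:2].mean(0),np.ones(len(q))],q[:,2],rcond=None);print(len(q),q.mean(0),'slope',c)
h=c[2]-.0989; print('top above plate',h)
if abs(h-.018)<.003: print(sign_off())
"
```

```text
438 [ 0.61839478 -0.05498377  0.11674233] slope [ 0.00339439 -0.00143245  0.11674233]
top above plate 0.017842330276008206
the job is handed in; nothing more can be done
None
```

I threaded the big disc over the spindle, set it down flat and released it. The job is handed in at about 33 s on the clock; `sign_off` gives no verdict, so I can't confirm the official result.

- **Small disc:** I pressed the plate to level through the held disc, which took about 2.0 N. That puts the pot near 0.61 kg, within what the poise can make up, so the small disc stayed untouched on the bench.
- **Poise:** I pushed it along its bar with one finger at a time. The first long push left it short. Later nudges floated the beam at about +0.020 rad, then −0.020 rad. I tapped it to about halfway between and withdrew straight up.

**Last checks, gripper clear:**
- **Beam:** It floated steadily at about +0.011 rad (limit 0.025). I worked this out from plate heights of 0.0988 and 0.1015 m in the scene camera. The top camera gave a similar figure, and the needle stood almost under the index.
- **Big disc:** Its top was 17.8 mm above the plate, sloping less than 0.004 rad, so it lies flat round the spindle.
- **Pot and bench:** The pot stood upright on its plate, and nothing in the pictures looked disturbed. I did not measure the bystanders numerically.

**Disagreements:**
- **Camera offset:** The fixed cameras put the spindle about 2.5 mm off in x from the wrist camera, so I threaded by the wrist view, corrected on the disc.
- **Tool tilt:** The tool's tilt drifted to about 0.02 rad over the moves, without harm.

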